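# Check two hinged tins and reject the stiff one

### The arm

A 6-joint arm with a two-finger parallel gripper is mounted at the origin on a cart in front of the work surface, level with it; the furniture and walls round the work are solid. World frame = base frame: x ahead of the robot, y to its left, z up, the work surface at z = 0. Lengths are in m, angles in rad, forces in N, time in s.
With the tool pointing down it reaches from about 0.375 to 0.975 m from the base axis. Payload 3.8 kg.
Tool frame: the origin (TCP) lies midway between the tips of the shut fingers; the grasp point (between the pads) lies 19 mm behind it; z points along the fingers, y is the line along which they close (so a half turn about z gives the same grasp; the last joint's range is limited). The gripper opens to 85 mm and grips with 20 to 120 N. Pads are 22 mm wide; open, the fingers measure 114 mm over their backs; the gripper's body (76 mm by 85 mm) begins 54 mm behind the grasp point. The pads swing forward as they close: fully open they stand 13 mm farther back than shut.
Start: joints at [1.302, 0.264, 1.604, -0, 1.274, -0.037], TCP at [0.155, 0.657, 0.231] pointing down, gripper open.
Joint ranges: [-2.63, 2.63], [-0.94, 2.18], [0.31, 2.57], [-1.31, 4.45], [0, 2.66], [-2.55, 2.55]. Speed limits (rad/s): [2.57, 2.57, 3.14, 3.14, 3.14, 3.14].

### API

Orientations are given as a rotation vector (axis times angle).
In Python, from workcell import bot gives the robot as it stands.
- The arm moves only by the tool jog_arm, never from a script. Its argument "motion" is a list of rows, each a list of 5 numbers: the opening, from -1 (shut) to 1 (fully open), then the shift along the tool's x, y, z in mm, then the turn about the tool's z in degrees. In form: [[claw, x, y, z, twist], ...]. A call has 1 to 10 rows; each row shifts and turns the commanded pose from where the row before left it, along the tool's axes as they then stand; what a row does not reach is not made up. A row lasts 1/12 s, in which the tool goes at most 41.7 mm and 7.16 degrees, less where a joint would pass 70% of its speed; a pose out of reach is approached as far as the arm can. A call with a gripper value outside its range is refused whole. The fingers move at their own pace and stop on an object; "force" is the grip in N (left out, the last holds). Time passes only in rows, so rows that do not move let the fingers close. It gives the time, the measured TCP pose, the force, the opening and the grip force at its end, in the units of the state.
- bot.read_state(): the state, without advancing time (a new reading comes with each control period).
- bot.read_camera(name): name is "scene" or "top" or "wrist"; returns (picture, depth): 480x640x3 uint8, red, green, blue; 480x640 float32, m along the optical axis (not along the pixel's ray), 0 where there is no reading.
- bot.get_calibration(name): a dict with "vfov" (degrees; the focal length in pixels is half the picture's height over the tangent of half this angle, whatever the lens; pixels are square), "cx", "cy" (the principal point, pixels), "rvec" (rotation vector, rad) and "tvec" (3), from world to camera coordinates, as OpenCV has them; the wrist camera has in their place "tool_from_camera" (4x4, takes a point from camera to tool coordinates, whose origin is the TCP and whose axes are the flange's). Camera axes: x right, y down, z forward; pixel columns grow to the right and rows downward; lengths in m; the calibration is good to about 2 mm. A picture is of the moment at which its call begins: read the wrist's pose just before it. get_calibration takes no time and is no camera call.
- bot.finish_job(): hands the job in; it is judged then, once.
The state is a dict: "time": time; "q": joint angles; "joint_vel": joint speeds; "joint_torque": joint torques, N m; "tool_pos": TCP position; "tcp_rot": TCP orientation; "wrist_force": force on the tool from outside, world axes, zero at the start; "torque": the same for the moment, N m; "width": opening from 0.0 (shut) to 1.0 (fully open); "grip_force": force on a finger pad.
Only numpy, scipy, OpenCV 4.12 (cv2) and the standard library are available. Lean on these libraries where they do the work, as an engineer would, in place of code of your own. Each camera call takes 0.05 s, during which the arm holds its last target. There are 200 camera calls.

### The job

Two matching hinged-lid tins stand side by side under the wire shelf, and one of them has a stiff hinge: when let go, a good lid drops shut by itself, while a stiff one stays up. Check them by raising each lid about half open (some 45 degrees), first that of the left-hand tin, then that of the right-hand one. Then leave the stiff tin, lid shut, fully down and level in the tapered recess of the wooden block without dropping it, and the good tin shut where it stands; do not tip a tin over or push the food and the spoon about.

Things in the scene. Friction and masses are not known exactly. Their poses are not given: they have to be found in the camera images.
- tin_1: One of two identical-looking green tins with a white hinged lid, 0.4 to 0.6 kg; left or right by chance. Origin: centre of the underside; x from front to hinge (away from the robot), y left, z up. Foot 82 (x) x 48 (y) mm, flaring over the lowest 12 mm to the body, 96 x 62 mm up to z = 70 mm; lid 94 x 60 mm, z 70 to 80 mm. Hinge axis along y at x = +44 mm, z = 70 mm.
- tin_2: The other tin, same sizes, axes and looks as tin_1; looks do not tell which one is stiff. A tin is best carried by its straight 62 mm sides (y = +-31 mm, z 15 to 68 mm).
- lid_1 (a joint): Lid angle of tin_1, rad: 0 shut, grows as the front edge swings up; stop at 1.6. A good lid let go at 45 degrees drops shut by itself in about 0.3 s; a stiff one (hinge friction 0.08 N m, about 1.5 N at the knob) stays where it is left.
- lid_2 (a joint): Lid angle of tin_2, same meaning.
- knob_1 (a point): Centre of the brass ball knob on the lid of tin_1: diameter 18 mm, on an 8 mm stem, 20 mm above the lid's top. Lid shut: 36 mm in front of the tin's centre, 100 mm above its underside, so 80 mm before and 30 mm above the hinge axis. It moves with the lid; pinched along y it can pivot between the fingers. Its axes are the lid's.
- knob_2 (a point): The same on tin_2.
- rack: Fixed wire shelf over the tins. Origin on the worktop midway between them; x to the rear, y left. Wires at z 315 to 325 mm, x -25 to +95, y +-145 mm, jars on top: they bar a vertical tool; one leaning 20 to 40 degrees, fingers pointing forward and down, comes in under the front wire. Posts at x 85, y +-100 mm on a foot 40 mm deep. Tins at y about +62 (left) and -62 mm, within 0.1 rad of its x.
- cradle: Fixed wooden block 134 (x) x 100 (y) x 28 mm in front of the shelf, with a tapered recess for one tin; origin: centre of its underside, x away from the robot. Recess 113 x 79 mm at the top, 88 x 54 mm at its flat floor 6 mm above the worktop: a tin with its long side along x (either way round) centres itself with 3 mm play.
- cradle_seat (a point): Centre of the recess floor, 6 mm above the worktop: a seated tin's origin lies here.
- garlic: Garlic bulb, about 60 mm, at the right front; bystander, origin under its centre.
- onion: Onion, about 80 mm, at the left front; bystander, origin under its centre.
- sardine_tin: Flat sardine tin 105 x 63 x 25 mm at the right; bystander, origin under its centre.
- teaspoon: Teaspoon 130 mm long lying at the far right; bystander, origin under its centre. Note: the room's tall tiled pier rises just to the right of the robot, beyond the garlic: keep the elbow to the left.

How it is judged:
By the outcome, as a careful person would: the job done as asked, in the order asked, and still so for the second after the job is handed in, with the robot touching nothing.
It also fails if it takes over 72 s, if anything falls off the work surface, if the arm or the gripper's body presses on something with over 40 N, if the wrist force passes 120 N, or if a joint passes its speed limit or range.

## Working session

There is one attempt and no reset: what is moved stays moved. The work goes in short steps, Python scripts to look and compute and a tool call to move; the robot and the scene stay as the last step left them, time stands still between calls to the robot, and variables do not carry over. Pictures are saved under pics/ and viewed, at most 10 in all, crops included, and the job is handed in when it is done.

Besides the shell and the picture viewer there is one more tool, called in YAML: its name, and indented under it one key for each argument. jog_arm: Moves the arm, as the interface text tells. Its arguments: {"type":"object","properties":{"motion":{"type":"array"},"force":{"type":"number"}},"required":["motion"]}

```bash
ls; mkdir -p pics; cat > h.py <<'E'
import numpy as np, cv2, json
from workcell import bot
from scipy.spatial.transform import Rotation as R
def cam(name):
    s=bot.read_state(); im,d=bot.read_camera(name); c=bot.get_calibration(name)
    f=240/np.tan(np.radians(c["vfov"])/2)
    if name=="wrist":
        T=np.eye(4);T[:3,:3]=R.from_rotvec(s["tcp_rot"]).as_matrix();T[:3,3]=s["tool_pos"]
        W=T@np.array(c["tool_from_camera"])
    else:
        M=np.eye(4);M[:3,:3]=R.from_rotvec(np.ravel(c["rvec"])).as_matrix();M[:3,3]=np.ravel(c["tvec"]);W=np.linalg.inv(M)
    return im,d,(f,c["cx"],c["cy"],W)
def cloud(d,K):
    f,cx,cy,W=K; v,u=np.mgrid[:480,:640]
    P=np.stack([(u-cx)*d/f,(v-cy)*d/f,d],-1)
    return P@W[:3,:3].T+W[:3,3]
E
python3 - <<'E'
from h import *
for n in("scene","top"):
    im,d,K=cam(n); np.savez(f"{n}.npz",im=im,d=d,P=cloud(d,K)); cv2.imwrite(f"pics/{n}.png",im[...,::-1]); print(n,K)
print(bot.read_state())
E
```

```text
pics
scene (np.float64(510.0597676767481), 314.60887933776047, 236.87583417310012, array([[-0.8475855 , -0.37496913,  0.37549563,  0.12627671],
       [-0.53032289,  0.62370876, -0.57423428,  0.37341788],
       [-0.01887979, -0.68584658, -0.72750121,  0.85086001],
       [ 0.        ,  0.        ,  0.        ,  1.        ]]))
top (np.float64(495.48082915534445), 319.4466311923996, 244.05271245667313, array([[-0.06676637, -0.97336442,  0.21932613,  0.3264288 ],
       [-0.99776624,  0.06561461, -0.01253979, -0.20933305],
       [-0.00218522, -0.21967345, -0.97557101,  0.99889105],
       [ 0.        ,  0.        ,  0.        ,  1.        ]]))
{'time': 0.1, 'q': array([ 1.30210246e+00,  2.64684337e-01,  1.60525539e+00,  9.68267329e-06,
        1.27369389e+00, -3.69073687e-02]), 'joint_vel': array([-1.82991411e-05, -1.14502397e-03, -3.79254447e-03, -6.69399246e-04,
        5.56676622e-06,  2.31569234e-03]), 'joint_torque': array([ 6.92245831e-04, -5.16698277e+01, -3.68595421e+01, -6.31266943e-06,
        6.24258479e-03, -5.77401721e-06]), 'tool_pos': array([0.15488529, 0.65630547, 0.23007243]), 'tcp_rot': array([-0.36324217, -3.12019875,  0.00316606]), 'wrist_force': array([ 0.09121752, -0.1300107 , -0.9442506 ]), 'torque': array([-0.03612967,  0.02691929, -0.03325766]), 'grip_force': 0.0, 'width': 1.0030785083298377}
```

View pics/scene.png

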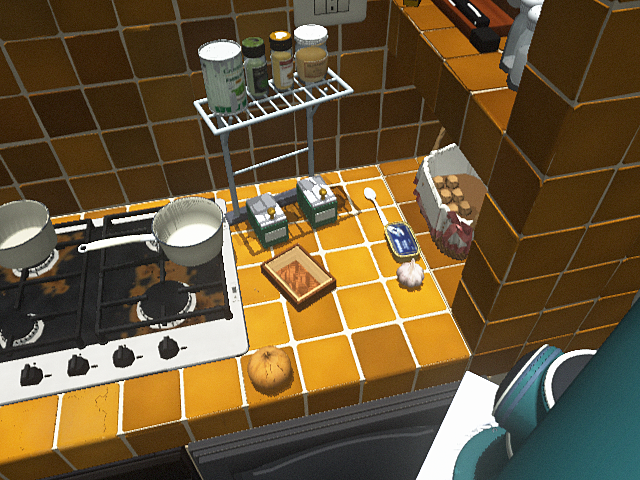

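View pics/top.png

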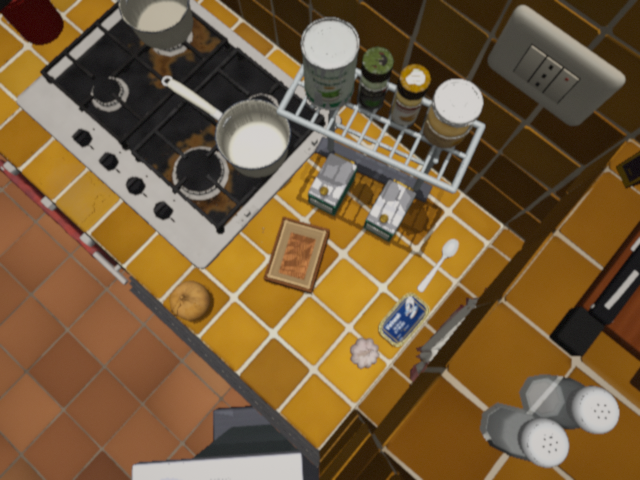

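The scene view shows the two tins, with knobs near (271,212) and (323,190), under the shelf. The cradle is at (298,275), the onion at (270,370), the garlic at (410,275) and the sardine tin at (400,240). In the top view the knobs are near (323,185) and (382,214), the cradle at (298,254). The rack is yawed by roughly -20°.

```bash
python3 - <<'E'
from h import *
for n,boxes in (("top",{"L":(300,145,362,218),"R":(360,170,425,245),"cr":(260,210,335,300)}),("scene",{"L":(240,185,295,255),"R":(294,165,345,235),"cr":(255,235,340,312)})):
    z=np.load(n+".npz"); P=z["P"]; im=z["im"]; hsv=cv2.cvtColor(im,cv2.COLOR_RGB2HSV)
    for k,(a,b,c,e) in boxes.items():
        p=P[b:e,a:c].reshape(-1,3); h=hsv[b:e,a:c].reshape(-1,3).astype(int)
        if k=="cr": m=(abs(p[:,2]-.028)<.004); lab="rim"
        else: m=(abs(p[:,2]-.080)<.006)&(p[:,2]>0); lab="lid"
        q=p[m]; r=cv2.minAreaRect((q[:,:2]*1000).astype(np.float32)); print(n,k,lab,len(q),np.round(q.mean(0),3),r)
        if k!="cr":
            m=(p[:,2]>.094)&(p[:,2]<.115); q=p[m]; print("  knob pts",len(q),np.round(np.median(q,0),4),np.round(np.ptp(q,0),3))
            g=(h[:,0]>60)&(h[:,0]<95)&(h[:,1]>60)&(p[:,2]>.01)&(p[:,2]<.068); q=p[g]
            if len(q)>10: print("  green",len(q),cv2.minAreaRect((q[:,:2]*1000).astype(np.float32)))
    m=(P[...,2]>.30)&(P[...,2]<.335)&(P[...,0]>.3); q=P[m]; print(n,"rack",len(q),cv2.minAreaRect((q[:,:2]*1000).astype(np.float32)))
    for k,(a,b,c,e) in {"top":{"onion":(165,278,215,328),"garlic":(345,332,383,372),"sard":(375,288,430,350)},"scene":{"onion":(240,340,300,395),"garlic":(393,256,430,292)}}[n].items():
        q=P[b:e,a:c].reshape(-1,3); q=q[q[:,2]>.012]; print(n,k,np.round(q.mean(0),3),q[:,2].max())
E
```

```text
top L lid 1331 [ 0.662 -0.256  0.08 ] ((664.2432250976562, -256.0984802246094), (60.790767669677734, 100.5150146484375), 57.500572204589844)
  knob pts 70 [ 0.6297 -0.236   0.1061] [0.014 0.017 0.012]
  green 111 ((638.9281616210938, -266.8414001464844), (49.123390197753906, 110.27347564697266), 26.650442123413086)
top R lid 1385 [ 0.6   -0.365  0.079] ((601.4498291015625, -366.0232849121094), (59.89246368408203, 99.87737274169922), 55.773067474365234)
  knob pts 73 [ 0.5685 -0.344   0.1056] [0.09  0.093 0.014]
  green 30 ((560.4104614257812, -338.45306396484375), (56.54871368408203, 2.9566898345947266), 55.41561508178711)
top cr rim 1124 [ 0.528 -0.176  0.027] ((545.0698852539062, -181.13885498046875), (100.21192932128906, 171.1759490966797), 69.945556640625)
top rack 8216 ((595.09033203125, -318.69610595703125), (457.2747497558594, 377.73724365234375), 44.93194580078125)
top onion [0.444 0.031 0.061] 0.9988910506268576
top garlic [ 0.326 -0.292  0.048] 0.9988910506268576
top sard [ 0.381 -0.375  0.032] 0.9988910506268576
scene L lid 785 [ 0.662 -0.25   0.081] ((663.006103515625, -2
[... 230 characters left out ...]
1), 58.62289810180664)
scene R lid 741 [ 0.601 -0.362  0.081] ((616.836181640625, -373.39666748046875), (60.5996208190918, 137.31944274902344), 56.24822235107422)
  knob pts 52 [ 0.5683 -0.339   0.1057] [0.014 0.016 0.015]
  green 150 ((600.5001220703125, -337.3070068359375), (52.264381408691406, 110.49311828613281), 89.7176742553711)
scene cr rim 1087 [ 0.534 -0.175  0.028] ((562.6807861328125, -184.96551513671875), (101.29180908203125, 208.93614196777344), 70.46674346923828)
scene rack 7116 ((727.6239013671875, -202.98385620117188), (818.7867431640625, 382.5968017578125), 43.3531608581543)
scene onion [0.437 0.053 0.065] 0.85086001173206
scene garlic [ 0.326 -0.284  0.04 ] 0.85086001173206
```

```bash
python3 - <<'E'
from h import *
def rim(n,box):
    z=np.load(n+".npz"); P=z["P"]; a,b,c,e=box; m=np.zeros((480,640),np.uint8)
    m[b:e,a:c]=(abs(P[b:e,a:c,2]-.028)<.004)
    k,l,s,c_=cv2.connectedComponentsWithStats(m); i=1+np.argmax(s[1:,4]); q=P[l==i]
    print(n,s[i],cv2.minAreaRect((q[:,:2]*1000).astype(np.float32)))
    # floor of recess
    m[:]=0; m[b:e,a:c]=(P[b:e,a:c,2]>.003)&(P[b:e,a:c,2]<.010)
    k,l,s,c_=cv2.connectedComponentsWithStats(m); i=1+np.argmax(s[1:,4]); q=P[l==i]; print(" floor",s[i],cv2.minAreaRect((q[:,:2]*1000).astype(np.float32)),q[:,2].mean())
rim("top",(262,212,332,298)); rim("scene",(258,238,338,310))
P=np.load("scene.npz")["P"]
for u,v in [(470,340),(500,200),(520,100),(560,50),(450,330),(505,300),(600,150),(320,30),(220,30)]: print(u,v,np.round(P[v,u],3))
m=(P[...,2]>.5)&(P[...,0]>.2)&(P[...,0]<.75)&(P[...,1]<0); print("high",np.round(np.percentile(P[m],[0,5,50,95,100],axis=0),2))
m=(P[...,2]>.3)&(P[...,2]<.8)&(P[...,0]>.1)&(P[...,0]<.9)&(P[...,1]>0.1); print("left high",m.sum())
E
```

```text
top [ 264  217   66   76 1114] ((527.8599853515625, -174.8563995361328), (100.21192932128906, 134.53439331054688), 69.945556640625)
 floor [ 276  230   42   53 1218] ((529.166259765625, -174.69827270507812), (63.11682891845703, 97.37535858154297), 70.1304702758789) 0.006145576967304019
scene [ 260  243   76   62 1025] ((529.2714233398438, -173.12823486328125), (101.2951431274414, 138.02511596679688), 70.55049896240234)
 floor [274 257  48  40 860] ((531.1383056640625, -175.9356231689453), (60.95628356933594, 92.30065155029297), 69.26287078857422) 0.007227988292750258
470 340 [ 0.166 -0.206  0.022]
500 200 [ 0.197 -0.238  0.335]
520 100 [ 0.215 -0.255  0.488]
560 50 [ 0.186 -0.228  0.575]
450 330 [ 0.208 -0.223 -0.   ]
505 300 [ 0.137 -0.207  0.167]
600 150 [ 0.104 -0.238  0.462]
320 30 [ 0.62  -0.42   0.423]
220 30 [ 0.815 -0.359  0.403]
high [[ 0.2  -0.45  0.5 ]
 [ 0.2  -0.43  0.5 ]
 [ 0.22 -0.26  0.54]
 [ 0.28 -0.24  0.61]
 [ 0.29 -0.24  0.62]]
left high 4426
```

jog_arm:
  motion:
    - [1, -26, -31, -10, 0]
    - [1, -26, -31, -10, 0]
    - [1, -26, -31, -10, 0]
    - [1, -26, -31, -10, 0]
    - [1, -26, -31, -10, 0]
    - [1, -26, -31, -10, 0]
    - [1, -20, -31, -15, 0]
    - [1, -20, -31, -15, 0]
    - [1, -20, -31, -15, 0]
    - [1, -20, -31, -15, 0]
  force: 40

```text
time: 0.93
tool_pos: [0.3134, 0.2991, 0.3515]
tcp_rot: [-0.363, -3.12, 0.001]
wrist_force: [1.2, -0.2, -0.7]
width: 0.999
grip_force: 0.0
```

jog_arm:
  motion:
    - [1, -17, -33, -9, 0]
    - [1, -17, -33, -9, 0]
    - [1, -17, -33, -9, 0]
    - [1, -17, -33, -9, 0]
    - [1, -17, -33, -9, 0]
    - [1, -17, -33, -9, 0]
    - [1, -17, -33, -9, 0]
    - [1, -17, -33, -9, 0]
    - [1, -17, -33, -9, 0]
    - [1, -17, -33, -9, 0]

```text
time: 1.77
tool_pos: [0.4028, -0.061, 0.4415]
tcp_rot: [0.364, 3.12, 0.0]
wrist_force: [0.2, -0.4, 0.2]
width: 1.001
grip_force: 0.0
```

jog_arm:
  motion:
    - [1, -17, -33, -9, 3]
    - [1, -17, -33, -9, 3]
    - [1, -17, -33, -9, 3]
    - [1, -17, -33, -9, 3]
    - [1, -17, -33, -9, 3]
    - [1, 0, 0, 0, 0]

```text
time: 2.27
tool_pos: [0.4288, -0.2483, 0.4862]
tcp_rot: [-0.779, -3.043, 0.005]
wrist_force: [-1.2, 0.8, 0.2]
width: 0.996
grip_force: 0.0
```

```bash
python3 - <<'E'
from h import *
s=bot.read_state(); print(s["q"],s["tool_pos"],R.from_rotvec(s["tcp_rot"]).as_matrix())
P=np.load("scene.npz")["P"]
for z in (.2,.35,.5):
    m=(abs(P[...,2]-z)<.03)&(P[...,0]<.5)&(P[...,0]>.0)&(P[...,1]<-.1); q=P[m]; print(z,len(q)); 
    for x in np.arange(.1,.5,.04):
        k=q[abs(q[:,0]-x)<.02]; 
        if len(k): print("  ",round(x,2),len(k),k[:,1].max().round(3))
E
```

```text
[-0.57307531 -0.13066632  1.56709886 -0.00305924  1.70423417 -1.6427855 ] [ 0.42875896 -0.2483052   0.48619779] [[-8.76865360e-01  4.80735260e-01 -8.66542051e-04]
 [ 4.80735523e-01  8.76860342e-01 -3.04936213e-03]
 [-7.06099540e-04 -3.09045757e-03 -9.99994975e-01]]
0.2 3580
   0.1 666 -0.222
   0.14 687 -0.192
   0.18 594 -0.196
   0.22 313 -0.237
   0.38 18 -0.57
   0.42 28 -0.574
0.35 7603
   0.1 1005 -0.221
   0.14 1019 -0.191
   0.18 833 -0.2
   0.22 702 -0.239
   0.26 587 -0.279
   0.3 520 -0.319
   0.34 469 -0.36
   0.38 413 -0.4
   0.42 335 -0.436
   0.46 309 -0.478
0.5 6846
   0.1 1590 -0.221
   0.14 1741 -0.192
   0.18 1481 -0.197
   0.22 756 -0.238
   0.26 882 -0.374
   0.3 216 -0.428
   0.34 42 -0.515
   0.38 25 -0.52
```

jog_arm:
  motion:
    - [1, 0, 0, -41, 0]
    - [1, 0, 0, -41, 0]
    - [1, 0, 0, -41, 0]
    - [1, 0, 0, -41, 0]
    - [1, 0, 0, -41, 0]
    - [1, 0, 0, -41, 0]
    - [1, 0, 0, -41, 0]
    - [1, 0, 0, -41, 0]
    - [1, 0, 0, -41, 0]
    - [1, 0, 0, 0, 0]

```text
time: 3.1
tool_pos: [0.4292, -0.2424, 0.8438]
tcp_rot: [0.763, 3.034, -0.007]
wrist_force: [0.2, 0.8, 0.4]
width: 1.0
grip_force: 0.0
```

```bash
python3 - <<'E'
from h import *
s=bot.read_state(); print(s["q"],s["tool_pos"]);print(R.from_rotvec(s["tcp_rot"]).as_matrix())
E
```

```text
[-5.64633969e-01  2.77571981e-01  3.79977360e-01  1.66416330e-04
  2.47006147e+00 -1.64231204e+00] [ 0.42924598 -0.24237703  0.84382382]
[[-8.80840258e-01  4.73264855e-01  1.18666596e-02]
 [ 4.73207942e-01  8.80919731e-01 -7.39405881e-03]
 [-1.39529227e-02 -8.97587121e-04 -9.99902250e-01]]
```

jog_arm:
  motion:
    - [1, 0, 0, -41, 0]
    - [1, 0, 0, -41, 0]
    - [1, 0, 0, -41, 0]
    - [1, 0, 0, -41, 0]

```text
time: 3.43
tool_pos: [0.3783, -0.2137, 0.8856]
tcp_rot: [0.754, 2.994, -0.023]
wrist_force: [-0.7, 0.4, 0.1]
width: 1.002
grip_force: 0.0
```

```bash
python3 - <<'E'
from h import *
s=bot.read_state(); print(s["q"],s["tool_pos"]);print(R.from_rotvec(s["tcp_rot"]).as_matrix())
E
```

```text
[-0.57421343  0.23349074  0.31363952  0.00583595  2.53840432 -1.6468508 ] [ 0.37829087 -0.21370016  0.88557298]
[[-0.87942292  0.47352989  0.04883409]
 [ 0.47272359  0.88077689 -0.02764929]
 [-0.05610471 -0.00123039 -0.99842413]]
```

jog_arm:
  motion:
    - [1, -30, 0, -28, 0]
    - [1, -30, 0, -28, 0]
    - [1, -30, 0, -28, 0]
    - [1, -30, 0, -28, 0]
    - [1, -30, 0, -28, 0]

```text
time: 3.85
tool_pos: [0.4385, -0.2447, 0.8709]
tcp_rot: [0.735, 2.916, -0.055]
wrist_force: [0.6, -0.6, -0.7]
width: 0.999
grip_force: 0.0
```

```bash
cat > st.py <<'E'
from h import *
s=bot.read_state(); M=R.from_rotvec(s["tcp_rot"]).as_matrix(); z=M[:,2]
print(s["time"],"q",s["q"].round(3),"p",s["tool_pos"].round(4),"f",s["wrist_force"].round(1),"w",round(s["width"],3))
print("lean",np.degrees(np.arccos(-z[2])).round(2),"az",np.degrees(np.arctan2(z[1],z[0])).round(1),"y",M[:,1].round(3))
E
python3 st.py
```

```text
3.85 q [-0.563  0.274  0.313  0.011  2.416 -1.632] p [ 0.4385 -0.2447  0.8709] f [ 0.6 -0.6 -0.7] w 0.999
lean 7.93 az -29.3 y [ 0.474  0.881 -0.003]
```

jog_arm:
  motion:
    - [1, -29, 0, -29, 0]
    - [1, -29, 0, -29, 0]
    - [1, -29, 0, -29, 0]
    - [1, -29, 0, -29, 0]
    - [1, -29, 0, -29, 0]
    - [1, -29, 0, -29, 0]
    - [1, -29, 0, -29, 0]
    - [1, -29, 0, -29, 0]
    - [1, -29, 0, -29, 0]
    - [1, -29, 0, -29, 0]

```text
time: 4.68
tool_pos: [0.4957, -0.2722, 0.8928]
tcp_rot: [0.684, 2.715, -0.129]
wrist_force: [0.3, 0.2, -0.3]
width: 1.002
grip_force: 0.0
```

```bash
python3 st.py
```

```text
4.6833 q [-0.556  0.266  0.312  0.021  2.213 -1.618] p [ 0.4957 -0.2722  0.8928] f [ 0.3  0.2 -0.3] w 1.002
lean 20.13 az -29.1 y [ 0.474  0.88  -0.005]
```

jog_arm:
  motion:
    - [1, -29, -3, -29, 0]
    - [1, -29, -3, -29, 0]
    - [1, -29, -3, -29, 0]
    - [1, -29, -3, -29, 0]
    - [1, -29, -3, -29, 0]
    - [1, -29, -3, -29, 0]
    - [1, -29, -3, -29, 0]
    - [1, -29, -3, -29, 0]
    - [1, -29, -3, -29, 0]

```text
time: 5.43
tool_pos: [0.4891, -0.2925, 0.9534]
tcp_rot: [0.632, 2.506, -0.199]
wrist_force: [-0.6, -0.4, 0.1]
width: 0.999
grip_force: 0.0
```

```bash
cat >> h.py <<'E'
def local(p):  # world point -> tool mm
    s=bot.read_state(); M=R.from_rotvec(s["tcp_rot"]).as_matrix(); return (M.T@(np.array(p)-s["tool_pos"])*1000).round(1)
def dvec(d):
    s=bot.read_state(); return (R.from_rotvec(s["tcp_rot"]).as_matrix().T@np.array(d)).round(3)
E
python3 st.py; python3 -c "
from h import *
c,s=np.cos(np.radians(-33)),np.sin(np.radians(-33))
print('fwd',dvec([c,s,0]),'up',dvec([0,0,1]),'left',dvec([-s,c,0]))
print(local([.40,-.14,.40]))
kL=np.array([.6305,-.2335,.1]); kR=np.array([.5685,-.3415,.1])
print(local(kL+[-.2*c,-.2*s,.15]))"
```

```text
5.4333 q [-0.617  0.201  0.312  0.063  2.06  -1.647] p [ 0.4891 -0.2925  0.9534] f [-0.6 -0.4  0.1] w 0.999
lean 32.68 az -29.4 y [ 0.477  0.879 -0.01 ]
fwd [-0.839 -0.079  0.539] up [-0.54  -0.01  -0.842] left [-0.072  0.997  0.034]
[425.4  97.2 383.5]
[465.9 142.2 535.2]
```

jog_arm:
  motion:
    - [1, 26, 8, 30, 0]
    - [1, 26, 8, 30, 0]
    - [1, 26, 8, 30, 0]
    - [1, 26, 8, 30, 0]
    - [1, 26, 8, 30, 0]
    - [1, 26, 8, 30, 0]
    - [1, 26, 8, 30, 0]
    - [1, 26, 8, 30, 0]
    - [1, 26, 8, 30, 0]

```text
time: 6.18
tool_pos: [0.4782, -0.2137, 0.6278]
tcp_rot: [0.633, 2.506, -0.198]
wrist_force: [0.9, 0.1, 0.4]
width: 1.002
grip_force: 0.0
```

jog_arm:
  motion:
    - [0, 26, 8, 30, 0]
    - [0, 26, 8, 30, 0]
    - [0, 26, 8, 30, 0]
    - [0, 26, 8, 30, 0]
    - [0, 26, 8, 30, 0]
    - [0, 26, 8, 30, 0]
    - [0, 26, 8, 30, 0]
    - [0, 26, 8, 30, 0]
    - [0, 0, 0, 0, 0]

```text
time: 6.93
tool_pos: [0.4589, -0.1353, 0.2975]
tcp_rot: [0.636, 2.532, -0.197]
wrist_force: [-2.8, -0.3, -4.0]
width: 0.495
grip_force: 0.0
```

```bash
python3 st.py; python3 - <<'E'
from h import *
im,d,K=cam("wrist"); np.savez("w1.npz",im=im,d=d,P=cloud(d,K)); cv2.imwrite("pics/w1.png",im[...,::-1])
P=cloud(d,K); m=(P[...,2]>.094)&(P[...,2]<.115)&(d>0)
k,l,s,c=cv2.connectedComponentsWithStats(m.astype(np.uint8))
for i in range(1,k):
    if s[i,4]>60: print(s[i],P[l==i].mean(0).round(4),np.ptp(P[l==i],0).round(3))
E
```

```text
6.9333 q [-0.232 -0.514  2.264 -0.193  0.874 -1.226] p [ 0.4589 -0.1353  0.2975] f [-2.8 -0.3 -4. ] w 0.495
lean 31.17 az -29.8 y [ 0.476  0.879 -0.014]
[  0 187   8  39 154] [ 0.4089 -0.5057  0.0978] [0.032 0.051 0.011]
[ 395  236  109   47 1323] [ 0.6905 -0.1012  0.1048] [0.058 0.13  0.021]
[207 243  15  14 175] [ 0.5671 -0.3426  0.1035] [0.016 0.016 0.014]
[311 245  15  15 169] [ 0.6284 -0.2351  0.1037] [0.015 0.016 0.015]
[ 397  261  111   51 1652] [ 0.7959 -0.1101  0.1048] [0.081 0.135 0.021]
[511 279  36  15 192] [ 0.8016 -0.0283  0.1117] [0.028 0.04  0.012]
[   0  286  199   44 2611] [ 0.5903 -0.5864  0.1044] [0.197 0.195 0.021]
[201 296  13  15 129] [ 0.653  -0.4297  0.1047] [0.012 0.012 0.021]
[340 299  10  15 127] [ 0.7517 -0.2584  0.1044] [0.009 0.013 0.021]
[ 563  316   77   40 1046] [0.9973 0.0632 0.1045] [0.077 0.107 0.021]
[206 323  18  11 128] [ 0.7117 -0.4661  0.1075] [0.019 0.021 0.016]
[270 328  72  23 839] [ 0.8166 -0.3609  0.1043] [0.089 0.086 0.021]
[352 340  21  15 235] [ 0.8861 -0.2901  0.104 ] [0.03  0.028 0.021]
[570 342  70  24 866] [1.1122 0.0778 0.1046] [0.051 0.111 0.021]
[ 515  365  125   29 1160] [1.214  0.0366 0.1041] [0.215 0.215 0.021]
```

```bash
cat > go.py <<'E'
import sys
from h import *
k=np.array(eval(sys.argv[1])); s=bot.read_state(); M=R.from_rotvec(s["tcp_rot"]).as_matrix()
off=float(sys.argv[2])/1000
print("to",local(k+M[:,2]*off)); 
yaw=np.radians(float(sys.argv[3])); f=np.array([np.cos(yaw),np.sin(yaw),0])
print("fwd",dvec(f),"up",dvec([0,0,1]))
# arc increments of knob, 8 steps to 46 deg
a=np.radians(np.linspace(0,46,9)); x=-80*np.cos(a)+30*np.sin(a); z=80*np.sin(a)+30*np.cos(a)
for i in range(8): print((dvec(f)*(x[i+1]-x[i])+dvec([0,0,1])*(z[i+1]-z[i])).round(1))
E
python3 go.py "[.631,-.2355,.101]" 9 -32.4
```

```text
to [-58.7  -4.  285.3]
fwd [-0.848 -0.07   0.525] up [-0.526 -0.013 -0.851]
[-7.  -0.3 -4.9]
[-7.5 -0.4 -4.2]
[-7.9 -0.4 -3.4]
[-8.2 -0.5 -2.6]
[-8.4 -0.5 -1.8]
[-8.5 -0.5 -0.9]
[-8.6 -0.6 -0.1]
[-8.5 -0.6  0.8]
```

jog_arm:
  motion:
    - [0, -15, -1, 30, 0]
    - [0, -15, -1, 35, 0]
    - [0, -15, -1, 35, 0]
    - [0, -14, -1, 35, 0]
    - [0, 0, 0, 35, 0]
    - [0, 0, 0, 35, 0]
    - [0, 0, 0, 30, 0]
    - [0, 0, 0, 25, 0]
    - [0, 0, 0, 10, 0]
    - [0, 0, 0, 0, 0]

```text
time: 7.82
tool_pos: [0.6387, -0.2389, 0.12]
tcp_rot: [0.634, 2.506, -0.199]
wrist_force: [-0.5, -0.1, 0.1]
width: 0.502
grip_force: 0.0
```

```bash
python3 st.py; python3 go.py "[.631,-.2355,.101]" 9 -32.4|head -1;  python3 - <<'E'
from h import *
im,d,K=cam("wrist"); cv2.imwrite("pics/w2.png",im[...,::-1])
E
```

```text
7.8167 q [-0.35   0.099  2.132 -0.254  0.357 -1.212] p [ 0.6387 -0.2389  0.12  ] f [-0.5 -0.1  0.1] w 0.502
lean 32.65 az -29.4 y [ 0.478  0.878 -0.009]
to [17.3 -0.5 20.5]
```

View pics/w2.png

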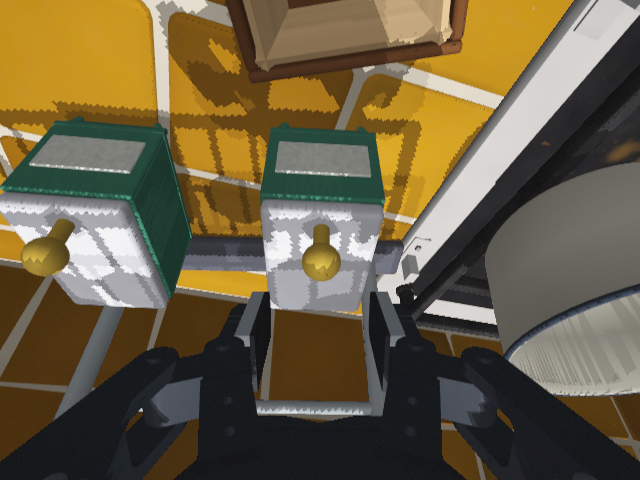

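The wrist view shows the left knob at (321,262), centred between the open fingers (x 265–375), and the right knob at (45,255).

jog_arm:
  motion:
    - [0, 9, 0, 8, 0]
    - [0, 8, 0, 12, 0]
    - [0, 0, 0, 0, 0]
    - [-1, 0, 0, 0, 0]
    - [-1, 0, 0, 0, 0]
    - [-1, 0, 0, 0, 0]
    - [-1, 0, 0, 0, 0]
  force: 25

```text
time: 8.45
tool_pos: [0.6334, -0.2354, 0.0945]
tcp_rot: [0.633, 2.506, -0.198]
wrist_force: [-4.0, 1.6, 5.7]
width: 0.182
grip_force: 24.4
```

```bash
python3 st.py; python3 go.py "[.631,-.2355,.101]" 9 -32.4
```

```text
8.45 q [-0.347  0.126  2.161 -0.299  0.304 -1.163] p [ 0.6334 -0.2354  0.0945] f [-4.   1.6  5.7] w 0.182
lean 32.67 az -29.3 y [ 0.477  0.879 -0.009]
to [-1.8 -1.2  2.5]
fwd [-0.84  -0.068  0.539] up [-0.54  -0.009 -0.842]
[-7.1 -0.3 -4.8]
[-7.6 -0.4 -4. ]
[-7.9 -0.4 -3.3]
[-8.2 -0.4 -2.5]
[-8.4 -0.5 -1.6]
[-8.5 -0.5 -0.8]
[-8.6 -0.5  0.1]
[-8.5 -0.6  0.9]
```

jog_arm:
  motion:
    - [-1, -7.1, -0.3, -4.8, 0]
    - [-1, -7.6, -0.4, -4, 0]
    - [-1, -7.9, -0.4, -3.3, 0]
    - [-1, -8.2, -0.4, -2.5, 0]
    - [-1, -8.4, -0.5, -1.6, 0]
    - [-1, -8.5, -0.5, -0.8, 0]
    - [-1, -8.6, -0.5, 0, 0]
    - [-1, -8.5, -0.6, 0.9, 0]
    - [-1, 0, 0, 0, 0]
    - [-1, 0, 0, 0, 0]

```text
time: 9.28
tool_pos: [0.6731, -0.2608, 0.1428]
tcp_rot: [0.632, 2.505, -0.198]
wrist_force: [-2.6, 1.1, 4.8]
width: 0.183
grip_force: 25.0
```

```bash
python3 st.py; cat > knob.py <<'E'
import sys
from h import *
im,d,K=cam("wrist"); P=cloud(d,K); hsv=cv2.cvtColor(im,cv2.COLOR_RGB2HSV)
cv2.imwrite(sys.argv[1],im[...,::-1])
m=(hsv[...,0]>18)&(hsv[...,0]<30)&(hsv[...,1]>120)&(P[...,2]>.085)&(P[...,2]<.2)&(d>0)&(d<.45)
k,l,s,c=cv2.connectedComponentsWithStats(m.astype(np.uint8))
for i in range(1,k):
    if s[i,4]>60: print(s[i],P[l==i].mean(0).round(4))
E
python3 knob.py pics/w3.png
```

```text
9.2833 q [-0.366  0.14   2.037 -0.199  0.406 -1.282] p [ 0.6731 -0.2608  0.1428] f [-2.6  1.1  4.8] w 0.183
lean 32.71 az -29.3 y [ 0.477  0.879 -0.009]
[   0  122   52   51 2007] [ 0.5698 -0.3409  0.1017]
[ 301  260   38   67 1834] [ 0.6618 -0.2566  0.1444]
[601 431  24  12 123] [ 1.0448 -0.1316  0.1361]
```

jog_arm:
  motion:
    - [0, 0, 0, 0, 0]
    - [0, 0, 0, 0, 0]
    - [0, 0, 0, 0, 0]
    - [0, 0, 0, 0, 0]
    - [0, 0, 0, 0, 0]
    - [0, 0, 0, 0, 0]
    - [0, 0, 0, 0, 0]
    - [0, 0, 0, 0, 0]

```text
time: 10.0
tool_pos: [0.6716, -0.2598, 0.1411]
tcp_rot: [0.633, 2.508, -0.197]
wrist_force: [0.3, 0.2, 0.6]
width: 0.501
grip_force: 0.0
```

```bash
python3 st.py;python3 knob.py pics/w4.png
```

```text
10.0 q [-0.366  0.14   2.039 -0.199  0.407 -1.282] p [ 0.6716 -0.2598  0.1411] f [0.3 0.2 0.6] w 0.501
lean 32.53 az -29.3 y [ 0.477  0.879 -0.009]
[   0  128   52   51 2016] [ 0.5697 -0.341   0.1017]
[ 298  257   43   69 1950] [ 0.6584 -0.2548  0.1431]
[607 433  26  17  87] [ 1.0516 -0.1248  0.1363]
```

View pics/w4.png

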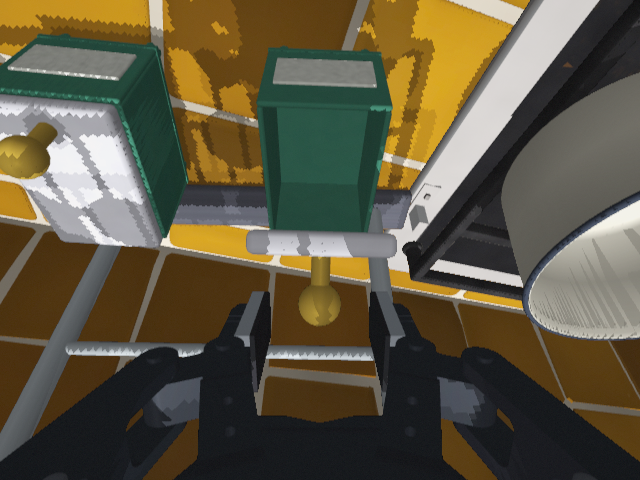

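The wrist view shows the left lid staying up with the knob at (320,300) and the fingers clear, so the left tin is the stiff one. I'll shut it by reversing the arc.

jog_arm:
  motion:
    - [-1, 0, 0, 0, 0]
    - [-1, 0, 0, 0, 0]
    - [-1, 0, 0, 0, 0]
    - [-1, 8.5, 0.6, -0.9, 0]
    - [-1, 8.6, 0.5, 0, 0]
    - [-1, 8.5, 0.5, 0.8, 0]
    - [-1, 8.4, 0.5, 1.6, 0]
    - [-1, 8.2, 0.4, 2.5, 0]
    - [-1, 7.9, 0.4, 3.3, 0]

```text
time: 10.8
tool_pos: [0.6386, -0.239, 0.1075]
tcp_rot: [0.633, 2.508, -0.197]
wrist_force: [1.8, -2.1, 0.9]
width: 0.186
grip_force: 24.4
```

jog_arm:
  motion:
    - [-1, 7.6, 0.4, 4, 0]
    - [-1, 7.1, 0.3, 4.8, 0]
    - [-1, 0, 0, 0, 0]
    - [0, 0, 0, 0, 0]
    - [0, 0, 0, 0, 0]
    - [0, 0, 0, 0, 0]
    - [0, -10, 0, -22, 0]
    - [0, 0, 0, -38, 0]
    - [0, 0, 0, 0, 0]

```text
time: 11.55
tool_pos: [0.6137, -0.2234, 0.1546]
tcp_rot: [0.631, 2.5, -0.197]
wrist_force: [1.3, -0.0, 1.7]
width: 0.497
grip_force: 0.0
```

```bash
python3 st.py;python3 knob.py pics/w5.png; python3 go.py "[.5695,-.344,.101]" 9 -34
```

```text
11.55 q [-0.338 -0.004  2.168 -0.23   0.419 -1.231] p [ 0.6137 -0.2234  0.1546] f [ 1.3 -0.   1.7] w 0.497
lean 32.97 az -29.2 y [ 0.477  0.879 -0.008]
[ 83 215  35  40 955] [ 0.5681 -0.3414  0.1013]
[302 219  30  39 792] [ 0.6274 -0.2354  0.1019]
to [  12.9 -126.6   63.5]
fwd [-0.835 -0.096  0.541] up [-0.543 -0.008 -0.84 ]
[-7.1 -0.4 -4.8]
[-7.6 -0.5 -4. ]
[-7.9 -0.5 -3.2]
[-8.2 -0.6 -2.4]
[-8.4 -0.6 -1.6]
[-8.5 -0.7 -0.8]
[-8.5 -0.7  0.1]
[-8.5 -0.8  1. ]
```

View pics/w5.png

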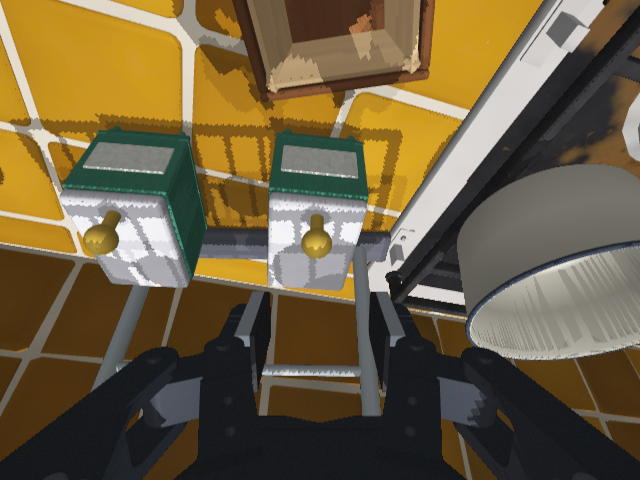

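The left lid is shut again (knob at (316,243)) and the right knob is at (100,238). Now for the right tin.

jog_arm:
  motion:
    - [0, 0, -36, 0, 0]
    - [0, 0, -36, 0, 0]
    - [0, 0, -36, 0, 0]
    - [0, 0, -17, 0, 0]
    - [0, 0, 0, 30, 0]
    - [0, 6, 0, 20, 0]
    - [0, 6, 0, 12, 0]
    - [0, 0, 0, 0, 0]

```text
time: 12.27
tool_pos: [0.5694, -0.3431, 0.0847]
tcp_rot: [0.637, 2.517, -0.194]
wrist_force: [-0.9, 0.2, -0.1]
width: 0.502
grip_force: 0.0
```

```bash
python3 st.py; python3 go.py "[.5705,-.3425,.101]" 9 -34|head -1; python3 knob.py pics/w6.png
```

```text
12.2667 q [-0.606  0.119  2.186  0.18   0.285 -1.84 ] p [ 0.5694 -0.3431  0.0847] f [-0.9  0.2 -0.1] w 0.502
lean 31.97 az -29.3 y [ 0.478  0.879 -0.008]
to [-9.2  0.9 -4.5]
[ 298  306   42   59 1694] [ 0.5655 -0.3433  0.1005]
[ 591  311   49   59 2069] [ 0.6261 -0.2392  0.0995]
```

jog_arm:
  motion:
    - [0, -7, 0, -6, 0]
    - [0, 0, 0, 0, 0]
    - [-1, 0, 0, 0, 0]
    - [-1, 0, 0, 0, 0]
    - [-1, 0, 0, 0, 0]
    - [-1, 0, 0, 0, 0]
    - [-1, 0, 0, 0, 0]

```text
time: 12.9
tool_pos: [0.5757, -0.3467, 0.1019]
tcp_rot: [0.632, 2.505, -0.199]
wrist_force: [-4.3, 0.9, 6.5]
width: 0.178
grip_force: 24.3
```

jog_arm:
  motion:
    - [-1, -7.1, -0.4, -4.8, 0]
    - [-1, -7.6, -0.5, -4, 0]
    - [-1, -7.9, -0.5, -3.3, 0]
    - [-1, -8.2, -0.6, -2.5, 0]
    - [-1, -8.4, -0.6, -1.6, 0]
    - [-1, -8.5, -0.7, -0.8, 0]
    - [-1, -8.6, -0.7, 0, 0]
    - [-1, -8.5, -0.8, 0.9, 0]
    - [-1, 0, 0, 0, 0]
    - [-1, 0, 0, 0, 0]

```text
time: 13.73
tool_pos: [0.6141, -0.3724, 0.1491]
tcp_rot: [0.633, 2.507, -0.198]
wrist_force: [0.1, -0.0, -1.0]
width: -0.002
grip_force: 0.0
```

```bash
python3 st.py;python3 knob.py pics/w7.png
```

```text
13.7333 q [-0.604  0.121  2.043  0.123  0.412 -1.778] p [ 0.6141 -0.3724  0.1491] f [ 0.1 -0.  -1. ] w -0.002
lean 32.61 az -29.3 y [ 0.477  0.879 -0.009]
[ 311  113   42   51 1510] [ 0.5677 -0.3442  0.1038]
[ 600  119   40   50 1595] [ 0.6275 -0.2413  0.1008]
```

jog_arm:
  motion:
    - [0, 0, 0, -25, 0]
    - [0, 0, 0, -25, 0]
    - [0, 20, 2, 0, 0]
    - [0, 20, 2, 0, 0]
    - [0, 0, 0, 0, 0]
    - [0, 0, 0, 0, 0]

```text
time: 14.28
tool_pos: [0.5606, -0.3381, 0.1672]
tcp_rot: [0.634, 2.511, -0.196]
wrist_force: [0.5, -0.4, 0.1]
width: 0.498
grip_force: 0.0
```

```bash
python3 st.py; python3 go.py "[.5715,-.3425,.101]" 9 -34|head -1; python3 knob.py pics/w8.png
```

```text
14.2833 q [-0.608 -0.02   2.153  0.12   0.449 -1.777] p [ 0.5606 -0.3381  0.1672] f [ 0.5 -0.4  0.1] w 0.498
lean 32.37 az -29.3 y [ 0.477  0.879 -0.009]
to [25.6  2.  71.2]
[306 194  30  38 765] [ 0.567  -0.3437  0.1025]
[516 197  35  38 923] [ 0.627  -0.2386  0.1015]
```

jog_arm:
  motion:
    - [0, 13, 1, 20, 0]
    - [0, 12, 1, 25, 0]
    - [0, 0, 0, 18, 0]
    - [0, 0, 0, 8, 0]
    - [0, 0, 0, 0, 0]
    - [0, 0, 0, 0, 0]
    - [0, 0, 0, 0, 0]

```text
time: 14.92
tool_pos: [0.5788, -0.347, 0.0973]
tcp_rot: [0.632, 2.506, -0.198]
wrist_force: [0.6, 0.3, 0.6]
width: 0.502
grip_force: 0.0
```

```bash
python3 st.py; python3 go.py "[.5715,-.3425,.101]" 9 -34|head -1
```

```text
14.9167 q [-0.602  0.114  2.167  0.167  0.295 -1.824] p [ 0.5788 -0.347   0.0973] f [0.6 0.3 0.6] w 0.502
lean 32.68 az -29.4 y [ 0.477  0.879 -0.01 ]
to [5.3 0.4 1.3]
```

jog_arm:
  motion:
    - [0, 6, 0, 4, 0]
    - [0, 0, 0, 0, 0]
    - [0, 0, 0, 0, 0]
    - [-1, 0, 0, 0, 0]
    - [-1, 0, 0, 0, 0]
    - [-1, 0, 0, 0, 0]
    - [-1, 0, 0, 0, 0]
    - [-1, 0, 0, 0, 0]
  force: 35

```text
time: 15.58
tool_pos: [0.5752, -0.3451, 0.0896]
tcp_rot: [0.633, 2.507, -0.198]
wrist_force: [-3.5, 1.1, 3.0]
width: 0.178
grip_force: 34.1
```

```bash
python3 st.py; python3 go.py "[.5715,-.3425,.101]" 9 -34|head -1; python3 knob.py pics/w9.png
```

```text
15.5833 q [-0.603  0.12   2.179  0.177  0.281 -1.835] p [ 0.5752 -0.3451  0.0896] f [-3.5  1.1  3. ] w 0.178
lean 32.57 az -29.3 y [ 0.477  0.879 -0.009]
to [-2.4  0.4 -3. ]
[ 300  289   39   60 1643] [ 0.5666 -0.3425  0.1008]
[ 591  294   49   59 2071] [ 0.6262 -0.2394  0.0997]
```

jog_arm:
  motion:
    - [-1, -7.1, -0.4, -4.8, 0]
    - [-1, -7.6, -0.5, -4, 0]
    - [-1, -7.9, -0.5, -3.3, 0]
    - [-1, -8.2, -0.6, -2.5, 0]
    - [-1, -8.4, -0.6, -1.6, 0]
    - [-1, -8.5, -0.7, -0.8, 0]
    - [-1, -8.6, -0.7, 0, 0]
    - [-1, -8.5, -0.8, 0.9, 0]
    - [-1, 0, 0, 0, 0]
    - [-1, 0, 0, 0, 0]

```text
time: 16.47
tool_pos: [0.6143, -0.3714, 0.1384]
tcp_rot: [0.633, 2.506, -0.198]
wrist_force: [-2.4, -0.1, 1.6]
width: 0.18
grip_force: 34.5
```

```bash
python3 st.py;python3 knob.py pics/w10.png
```

```text
16.4667 q [-0.602  0.134  2.052  0.127  0.391 -1.781] p [ 0.6143 -0.3714  0.1384] f [-2.4 -0.1  1.6] w 0.18
lean 32.63 az -29.4 y [ 0.477  0.879 -0.01 ]
[ 609  134   31   52 1229] [ 0.6276 -0.2424  0.0989]
[ 300  267   40   71 1985] [ 0.6015 -0.3661  0.1453]
```

Held at about 45°; release and observe.

jog_arm:
  motion:
    - [0.2, 0, 0, 0, 0]
    - [0.2, 0, 0, 0, 0]
    - [0.2, 0, 0, 0, 0]
    - [0.2, 0, 0, 0, 0]
    - [0.2, 0, 0, 0, 0]
    - [0.2, 0, 0, 0, 0]
    - [0.2, 0, 0, 0, 0]
    - [0.2, 0, 0, 0, 0]

```text
time: 17.18
tool_pos: [0.6134, -0.3706, 0.1375]
tcp_rot: [0.633, 2.508, -0.197]
wrist_force: [0.3, 0.2, 0.1]
width: 0.602
grip_force: 0.0
```

```bash
python3 st.py;python3 knob.py pics/w11.png
```

```text
17.1833 q [-0.602  0.133  2.054  0.127  0.391 -1.781] p [ 0.6134 -0.3706  0.1375] f [0.3 0.2 0.1] w 0.602
lean 32.54 az -29.3 y [ 0.477  0.879 -0.009]
[ 312  134   44   52 1618] [ 0.5691 -0.3427  0.1034]
[ 608  138   32   52 1311] [ 0.6276 -0.2422  0.0991]
```

The right lid dropped shut by itself (knob back at z 0.103), so it is good. The left tin goes to the cradle.

jog_arm:
  motion:
    - [1, 0, 0, -35, 0]
    - [1, 0, 0, -35, 0]
    - [1, 0, 30, -35, 0]
    - [1, 0, 35, -20, 0]
    - [1, 0, 35, 0, 0]
    - [1, 0, 20, 0, 0]
    - [1, 0, 0, 0, 0]
    - [1, 0, 0, 0, 0]
  force: 80

```text
time: 17.9
tool_pos: [0.6126, -0.2344, 0.2391]
tcp_rot: [0.63, 2.509, -0.197]
wrist_force: [-0.4, -0.4, -0.4]
width: 1.0
grip_force: 0.0
```

```bash
python3 st.py; python3 go.py "[.6507,-.2472,.043]" 0 -32.4|head -2; python3 knob.py pics/w12.png; python3 -c "
from h import *
# lids now in wrist view
im,d,K=cam('wrist');P=cloud(d,K);m=(abs(P[...,2]-.080)<.005)&(d>0)&(d<.5)
k,l,s,c=cv2.connectedComponentsWithStats(m.astype(np.uint8))
for i in range(1,k):
    if s[i,4]>1500: print(s[i],cv2.minAreaRect((P[l==i][:,:2]*1000).astype(np.float32)))"
```

```text
17.9 q [-0.361 -0.091  2.077 -0.142  0.598 -1.346] p [ 0.6126 -0.2344  0.2391] f [-0.4 -0.4 -0.4] w 1.0
lean 32.54 az -29.2 y [ 0.475  0.88  -0.01 ]
to [ 72.    8.7 186.5]
fwd [-0.841 -0.071  0.537] up [-0.538 -0.01  -0.843]
[151 132  26  28 544] [ 0.5708 -0.3408  0.1029]
[321 133  24  30 486] [ 0.6282 -0.2363  0.1036]
[ 131  111   89  100 6156] ((600.994140625, -365.8362731933594), (59.83106994628906, 94.9267349243164), 52.333656311035156)
[ 289  113   86  100 6124] ((660.2457885742188, -258.29034423828125), (60.074913024902344, 94.37261199951172), 54.579429626464844)
[ 462  137  168   97 1941] ((780.6763916015625, -100.9912109375), (64.52508544921875, 129.19512939453125), 13.5372896194458)
```

jog_arm:
  motion:
    - [1, 24, 2, 0, 0]
    - [1, 24, 2, 0, 0]
    - [1, 24, 3, 10, 0]
    - [1, 0, 0, 30, 0]
    - [1, 0, 0, 35, 0]
    - [1, 0, 0, 35, 0]
    - [1, 0, 0, 30, 0]
    - [1, 0, 0, 16, 0]
    - [1, 0, 0, 0, 0]
    - [1, 0, 0, 0, 0]

```text
time: 18.83
tool_pos: [0.6337, -0.2431, 0.0668]
tcp_rot: [0.636, 2.511, -0.198]
wrist_force: [-0.0, -0.1, 0.1]
width: 1.0
grip_force: 0.0
```

```bash
python3 st.py; python3 go.py "[.6495,-.249,.043]" 0 -32.4|head -1; python3 knob.py pics/w13.png
```

```text
18.8333 q [-0.361  0.176  2.165 -0.332  0.255 -1.136] p [ 0.6337 -0.2431  0.0668] f [-0.  -0.1  0.1] w 1.0
lean 32.34 az -29.5 y [ 0.479  0.878 -0.01 ]
to [-1.4  2.6 29. ]
[   0  335   36   68 1737] [ 0.5726 -0.3381  0.0972]
[ 310  338   48   70 2265] [ 0.6265 -0.2352  0.1   ]
```

View pics/w13.png

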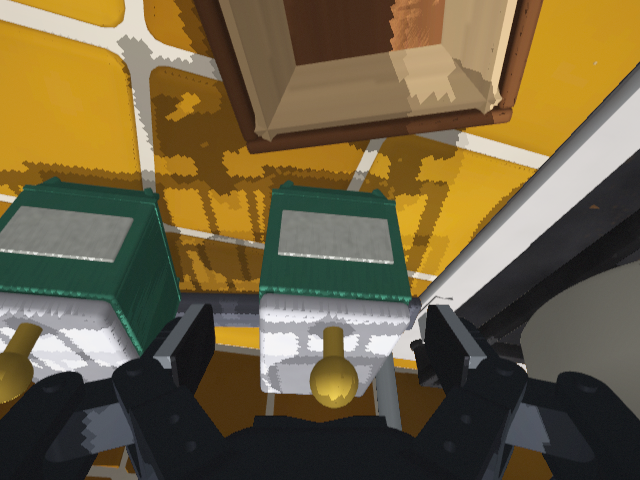

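The knob is at (334,385), about 4 mm left of the gripper's centre in tool +y. The tin lies between the open fingers with the cradle beyond.

jog_arm:
  motion:
    - [1, -1, 3, 6, 0]
    - [1, 0, 0, 8, 0]
    - [1, 0, 0, 6, 0]
    - [1, 0, 0, 5, 0]
    - [1, 0, 0, 0, 0]
    - [1, 0, 0, 0, 0]

```text
time: 19.38
tool_pos: [0.6489, -0.2461, 0.0476]
tcp_rot: [0.633, 2.509, -0.197]
wrist_force: [-0.7, 0.4, 0.5]
width: 0.997
grip_force: 0.0
```

```bash
python3 st.py; python3 go.py "[.6495,-.249,.043]" 0 -32.4|head -1
```

```text
19.3833 q [-0.357  0.233  2.143 -0.39   0.22  -1.076] p [ 0.6489 -0.2461  0.0476] f [-0.7  0.4  0.5] w 0.997
lean 32.49 az -29.3 y [ 0.477  0.879 -0.009]
to [ 0.9 -2.2  5. ]
```

jog_arm:
  motion:
    - [1, 0, 0, 3, 0]
    - [0.7, 0, 0, 0, 0]
    - [0.5, 0, 0, 0, 0]
    - [0.3, 0, 0, 0, 0]
    - [0, 0, 0, 0, 0]
    - [0, 0, 0, 0, 0]
    - [0, 0, 0, 0, 0]
  force: 80

```text
time: 19.97
tool_pos: [0.6507, -0.2473, 0.0463]
tcp_rot: [0.633, 2.507, -0.198]
wrist_force: [-4.4, 0.6, 6.0]
width: 0.727
grip_force: 84.6
```

```bash
python3 st.py; python3 knob.py pics/w14.png; python3 -c "
from h import *
print(bot.read_state()['grip_force'],dvec([-.87,.49,0]),dvec([0,0,1]))"
```

```text
19.9667 q [-0.358  0.238  2.14  -0.397  0.216 -1.069] p [ 0.6507 -0.2473  0.0463] f [-4.4  0.6  6. ] w 0.727
lean 32.59 az -29.3 y [ 0.477  0.879 -0.009]
[ 296  377   51   46 1312] [ 0.6269 -0.2353  0.0929]
84.57104967510531 [ 0.841  0.016 -0.538] [-0.538 -0.009 -0.843]
```

jog_arm:
  motion:
    - [0, -4, 0, -6.3, 0]
    - [0, -4, 0, -6.3, 0]
    - [0, -8, 0, -12.6, 0]
    - [0, -8, 0, -12.6, 0]
    - [0, -8, 0, -12.6, 0]
    - [0, 0, 0, 0, 0]

```text
time: 20.52
tool_pos: [0.6523, -0.2469, 0.1084]
tcp_rot: [0.632, 2.504, -0.197]
wrist_force: [0.9, -0.4, -2.9]
width: 0.731
grip_force: 86.6
```

```bash
python3 st.py; python3 knob.py pics/w15.png; python3 -c "
from h import *
print(bot.read_state()['grip_force'])"
```

```text
20.5167 q [-0.356  0.142  2.11  -0.257  0.332 -1.213] p [ 0.6523 -0.2469  0.1084] f [ 0.9 -0.4 -2.9] w 0.731
lean 32.78 az -29.2 y [ 0.477  0.879 -0.008]
[   0  223   47   57 1953] [ 0.5718 -0.3387  0.1002]
[ 296  362   51   61 1682] [ 0.6289 -0.2351  0.1525]
86.54490253178665
```

View pics/w15.png

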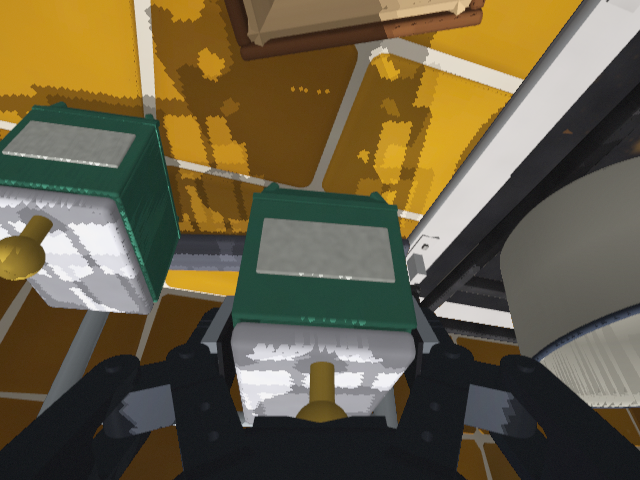

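The tin is lifted, held between the pads with its knob just in front of the palm at (322,400). I'll check its pitch, roll and yaw from the lid and front planes.

```bash
cat > tilt.py <<'E'
from h import *
im,d,K=cam("wrist"); P=cloud(d,K); hsv=cv2.cvtColor(im,cv2.COLOR_RGB2HSV)
def fit(q):
    for _ in range(4):
        c=q.mean(0); n=np.linalg.svd(q-c,full_matrices=False)[2][2]; r=abs((q-c)@n); q=q[r<max(.001,2*np.median(r))]
    return q.mean(0),n
s=bot.read_state(); p=s["tool_pos"]
L=P[335:360,248:400]; 
# front face (label+green) rows 200-320, and lid rows 330-360
q=P[205:315,262:390].reshape(-1,3); q=q[(q[:,2]>p[2]-.05)&(np.linalg.norm(q-p,axis=1)<.12)]; c,n=fit(q); n=n if n[0]<0 else -n
print("front",len(q),"n",n.round(3),"pitch(up+)",np.degrees(np.arcsin(n[2])).round(2),"az",np.degrees(np.arctan2(n[1],n[0])).round(2),"c-tcp",(c-p).round(4))
q=np.concatenate([P[342:385,250:295].reshape(-1,3),P[342:385,345:395].reshape(-1,3)]); c,n=fit(q); n=n if n[2]>0 else -n
print("lid n",n.round(3),"c-tcp",(c-p).round(4))
E
python3 tilt.py
```

```text
front 14004 n [-0.819  0.574  0.02 ] pitch(up+) 1.17 az 144.98 c-tcp [-0.0279  0.0157  0.0021]
lid n [-0.012  0.008  1.   ] c-tcp [-0.0164  0.0069  0.0349]
```

jog_arm:
  motion:
    - [0, 16, 0, -10, 0]
    - [0, 23, 0.5, -15, 0]
    - [0, 23, 0.5, -15, 0]
    - [0, 23, 0.5, -15, 0]
    - [0, 23, 0.5, -15, 0]
    - [0, 22, 0.5, -13, 0]
    - [0, 0, 0, 0, 0]
    - [0, 0, 0, 0, 0]

```text
time: 21.28
tool_pos: [0.5129, -0.1694, 0.1021]
tcp_rot: [0.633, 2.513, -0.197]
wrist_force: [0.4, -0.0, -4.9]
width: 0.728
grip_force: 88.2
```

```bash
python3 st.py; cat > held.py <<'E'
from h import *
s=bot.read_state(); p=s["tool_pos"]; zk=p[2]-.0463+.0
for n in ("top","scene"):
    im,d,K=cam(n); P=cloud(d,K); hsv=cv2.cvtColor(im,cv2.COLOR_RGB2HSV); np.savez("held_"+n,im=im,P=P)
    cv2.imwrite(f"pics/held_{n}_{int(s['time']*10)}.png",im[...,::-1])
    near=(np.hypot(P[...,0]-p[0],P[...,1]-p[1])<.14)
    m=near&(abs(P[...,2]-(zk+.080))<.007)&(hsv[...,1]<70)&(hsv[...,2]>90)
    k,l,st,c=cv2.connectedComponentsWithStats(m.astype(np.uint8))
    if k>1:
        i=1+np.argmax(st[1:,4]); q=P[l==i]; print(n,"lid",len(q),st[i],cv2.minAreaRect((q[:,:2]*1000).astype(np.float32)),q.mean(0).round(4))
        if len(q)>50:
            nn=np.linalg.svd(q-q.mean(0),full_matrices=False)[2][2]; print("  n",(nn*np.sign(nn[2])).round(3))
    m=near&(hsv[...,0]>60)&(hsv[...,0]<95)&(hsv[...,1]>60)&(P[...,2]>zk-.01)&(P[...,2]<zk+.075)
    q=P[m]; print(n,"green",len(q)); 
    if len(q)>50: print("   zmin/max",q[:,2].min().round(3),q[:,2].max().round(3),cv2.minAreaRect((q[:,:2]*1000).astype(np.float32)))
E
python3 held.py; sed -i 's/zk=p\[2\]-.0463+.0/zk=p[2]-.0463/' held.py; python3 tilt.py
```

```text
21.2833 q [-0.289 -0.15   2.412 -0.355  0.349 -1.064] p [ 0.5129 -0.1694  0.1021] f [ 0.4 -0.  -4.9] w 0.728
lean 32.24 az -29.4 y [ 0.477  0.879 -0.01 ]
top lid 1472 [ 269  215   55   50 1472] ((528.1145629882812, -180.4088897705078), (74.73798370361328, 87.97547912597656), 57.712284088134766) [ 0.5287 -0.1829  0.1351]
  n [ 0.015 -0.006  1.   ]
top green 66
   zmin/max 0.086 0.127 ((520.9832763671875, -215.2127685546875), (1.12850022315979, 46.33210754394531), 54.72616958618164)
scene lid 401 [276 215  28  31 401] ((540.0963134765625, -187.33262634277344), (59.53931427001953, 64.79403686523438), 55.43025588989258) [ 0.551  -0.1827  0.1379]
  n [0.029 0.015 0.999]
scene green 190
   zmin/max 0.06 0.13 ((527.08251953125, -152.8416290283203), (52.39518356323242, 111.55545806884766), 88.5549087524414)
front 14020 n [-0.818  0.575  0.024] pitch(up+) 1.35 az 144.9 c-tcp [-0.0298  0.0164 -0.0004]
lid n [-0.009  0.008  1.   ] c-tcp [-0.0182  0.0076  0.0326]
```

jog_arm:
  motion:
    - [0, 2, -18, -1, 0]
    - [0, 3, -28, -2, 0]
    - [0, 3, -28, -2, 0]
    - [0, 3, -26, -2, 0]
    - [0, 2, -15, 0, 0]
    - [0, 7, 0, 11, 0]
    - [0, 8, 0, 13, 0]
    - [0, 6, 0, 9, 0]
    - [0, 0, 0, 0, 0]
    - [0, 0, 0, 0, 0]

```text
time: 22.27
tool_pos: [0.4494, -0.2635, 0.0652]
tcp_rot: [0.634, 2.51, -0.197]
wrist_force: [-0.4, -0.2, -4.6]
width: 0.732
grip_force: 88.4
```

```bash
python3 st.py; python3 held.py
```

```text
22.2667 q [-0.615 -0.13   2.484  0.242  0.231 -1.91 ] p [ 0.4494 -0.2635  0.0652] f [-0.4 -0.2 -4.6] w 0.732
lean 32.38 az -29.3 y [ 0.477  0.879 -0.009]
top lid 1421 [ 325  250   52   52 1421] ((463.2953796386719, -274.9085693359375), (74.34969329833984, 90.67140197753906), 55.076534271240234) [ 0.4648 -0.2763  0.0983]
  n [ 0.009 -0.004  1.   ]
top green 54
   zmin/max 0.027 0.073 ((562.583251953125, -336.9910583496094), (57.56753921508789, 2.5371460914611816), 52.603111267089844)
scene lid 493 [328 212  30  28 493] ((477.75006103515625, -282.0369873046875), (67.11659240722656, 63.62491989135742), 64.88528442382812) [ 0.4819 -0.279   0.1008]
  n [ 0.037 -0.     0.999]
scene green 387
   zmin/max 0.009 0.093 ((494.49041748046875, -289.814453125), (61.51750946044922, 173.33563232421875), 57.344635009765625)
```

jog_arm:
  motion:
    - [0, 4, 0, 6, 0]
    - [0, 3, 0, 5, 0]
    - [0, 1, 0, 2, 0]
    - [0, 0, 0, 0, 0]
    - [0, 0, 0, 0, 0]

```text
time: 22.78
tool_pos: [0.4496, -0.2632, 0.0504]
tcp_rot: [0.633, 2.509, -0.197]
wrist_force: [-0.9, 0.1, -5.3]
width: 0.729
grip_force: 88.4
```

jog_arm:
  motion:
    - [0, 1, 0, 1.6, 0]
    - [0, 0, 0, 0, 0]
    - [0, 0, 0, 0, 0]

```text
time: 23.03
tool_pos: [0.4499, -0.2635, 0.049]
tcp_rot: [0.633, 2.508, -0.197]
wrist_force: [0.0, -1.0, -4.2]
width: 0.732
grip_force: 88.3
```

jog_arm:
  motion:
    - [0, 1, 0, 1.6, 0]
    - [0, 0, 0, 0, 0]
    - [0, 0, 0, 0, 0]

```text
time: 23.28
tool_pos: [0.4498, -0.2634, 0.0469]
tcp_rot: [0.633, 2.508, -0.197]
wrist_force: [-1.0, -0.2, -4.3]
width: 0.726
grip_force: 88.3
```

jog_arm:
  motion:
    - [0, 1, 0, 1.6, 0]
    - [0, 0, 0, 0, 0]
    - [0, 0, 0, 0, 0]

```text
time: 23.53
tool_pos: [0.4507, -0.2642, 0.0463]
tcp_rot: [0.633, 2.506, -0.198]
wrist_force: [-2.4, 2.3, 3.3]
width: 0.726
grip_force: 89.1
```

jog_arm:
  motion:
    - [0, 1, 0, 1.6, 0]
    - [0, 0, 0, 0, 0]
    - [0, 0, 0, 0, 0]

```text
time: 23.78
tool_pos: [0.452, -0.265, 0.0463]
tcp_rot: [0.632, 2.503, -0.2]
wrist_force: [-8.5, 6.4, 16.9]
width: 0.727
grip_force: 90.7
```

jog_arm:
  motion:
    - [1, 0, 0, 0, 0]
    - [1, 0, 0, 0, 0]
    - [1, 0, 0, 0, 0]
    - [1, 0, 0, -15, 0]
    - [1, 0, 0, -35, 0]
    - [1, 0, 0, -35, 0]
    - [1, 0, 0, -35, 0]
    - [1, -20, 0, -32, 0]
    - [1, -20, 0, -32, 0]
    - [1, -20, 0, -32, 0]

```text
time: 24.62
tool_pos: [0.3926, -0.2303, 0.2596]
tcp_rot: [0.633, 2.507, -0.198]
wrist_force: [0.6, -0.6, -0.8]
width: 0.997
grip_force: 0.0
```

```bash
python3 st.py; python3 - <<'E'
from h import *
for n in ("top","scene"):
    im,d,K=cam(n); P=cloud(d,K)
    m=(abs(P[...,2]-.080)<.006)&(abs(P[...,0]-.464)<.08)&(abs(P[...,1]+.275)<.08)
    k,l,st,c=cv2.connectedComponentsWithStats(m.astype(np.uint8)); i=1+np.argmax(st[1:,4]); q=P[l==i]
    print(n,len(q),cv2.minAreaRect((q[:,:2]*1000).astype(np.float32)),q[:,2].mean())
E
```

```text
24.6167 q [-0.636 -0.592  2.381  0.093  0.789 -1.759] p [ 0.3926 -0.2303  0.2596] f [ 0.6 -0.6 -0.8] w 0.997
lean 32.6 az -29.4 y [ 0.477  0.879 -0.01 ]
top 1526 ((463.7525634765625, -275.86944580078125), (59.94564437866211, 98.66019439697266), 54.97635269165039) 0.07940666946222717
scene 940 ((465.4068908691406, -273.9683837890625), (61.073219299316406, 100.72525787353516), 54.930240631103516) 0.08084513587897121
```

jog_arm:
  motion:
    - [1, 30, 6, -19, 0]
    - [1, 30, 6, -19, 0]
    - [1, 30, 6, -19, 0]
    - [1, 30, 6, -19, 0]

```text
time: 25.05
tool_pos: [0.2972, -0.1494, 0.2538]
tcp_rot: [0.643, 2.53, -0.193]
wrist_force: [2.8, -0.8, 1.3]
width: 0.999
grip_force: 0.0
```

```bash
python3 st.py
```

```text
25.05 q [-0.568 -0.945  2.514  0.03   1.03  -1.65 ] p [ 0.2972 -0.1494  0.2538] f [ 2.8 -0.8  1.3] w 0.999
lean 31.15 az -29.7 y [ 0.48   0.877 -0.011]
```

jog_arm:
  motion:
    - [1, 28, 0, 2, 0]
    - [1, 28, 0, 2, 0]
    - [1, 28, 0, -5, 0]
    - [1, 28, 0, -10, 0]
    - [1, 28, 0, -10, 0]

```text
time: 25.47
tool_pos: [0.2809, -0.1203, 0.2086]
tcp_rot: [0.667, 2.606, -0.194]
wrist_force: [-0.3, 0.2, 0.4]
width: 1.003
grip_force: 0.0
```

```bash
python3 st.py
```

```text
25.4667 q [-0.41  -0.943  2.571 -0.077  1.053 -1.457] p [ 0.2809 -0.1203  0.2086] f [-0.3  0.2  0.4] w 1.003
lean 26.76 az -32.0 y [ 0.486  0.874 -0.026]
```

jog_arm:
  motion:
    - [0, 24, -20, -5, 0]
    - [0, 30, -8, -8, 0]
    - [0, 34, -6, -8, 0]
    - [0, 34, -6, -8, 0]
    - [0, 34, -6, -8, 0]

```text
time: 25.88
tool_pos: [0.2372, -0.1333, 0.193]
tcp_rot: [0.702, 2.716, -0.177]
wrist_force: [-0.5, -0.3, 0.3]
width: 0.502
grip_force: 0.0
```

```bash
python3 st.py
```

```text
25.8833 q [-0.595 -0.944  2.57  -0.007  1.161 -1.658] p [ 0.2372 -0.1333  0.193 ] f [-0.5 -0.3  0.3] w 0.502
lean 20.28 az -35.2 y [ 0.49   0.871 -0.038]
```

jog_arm:
  motion:
    - [0, 33, 0, 9, 0]
    - [0, 33, 0, 9, 0]
    - [0, 33, 0, 9, 0]
    - [0, 33, 0, 9, 0]

```text
time: 26.22
tool_pos: [0.2133, -0.1117, 0.1838]
tcp_rot: [0.729, 2.803, -0.159]
wrist_force: [-0.5, 0.7, 0.0]
width: 0.502
grip_force: 0.0
```

```bash
python3 st.py
```

```text
26.2167 q [-0.529 -0.944  2.57  -0.041  1.254 -1.584] p [ 0.2133 -0.1117  0.1838] f [-0.5  0.7  0. ] w 0.502
lean 15.15 az -38.9 y [ 0.492  0.87  -0.044]
```

jog_arm:
  motion:
    - [0, 36, -5, 6, 0]
    - [0, 36, -5, 6, 0]
    - [0, 36, -5, 6, 0]
    - [0, 36, -5, 6, 0]
    - [0, 36, -5, 6, 0]

```text
time: 26.63
tool_pos: [0.1701, -0.1025, 0.1754]
tcp_rot: [0.766, 2.925, -0.133]
wrist_force: [-0.0, -0.7, 0.4]
width: 0.502
grip_force: 0.0
```

```bash
python3 st.py
```

```text
26.6333 q [-0.589 -0.944  2.57  -0.046  1.378 -1.642] p [ 0.1701 -0.1025  0.1754] f [-0.  -0.7  0.4] w 0.502
lean 8.3 az -51.9 y [ 0.492  0.869 -0.055]
```

jog_arm:
  motion:
    - [0, 36, -2, 3, 0]
    - [0, 36, -2, 3, 0]
    - [0, 36, -2, 3, 0]
    - [0, 36, -2, 3, 0]
    - [0, 36, -2, 3, 0]

```text
time: 27.05
tool_pos: [0.1336, -0.0764, 0.1726]
tcp_rot: [-0.802, -3.026, 0.109]
wrist_force: [0.4, 0.3, 0.5]
width: 0.499
grip_force: 0.0
```

```bash
python3 st.py; python3 -c "
from h import *
print(local([.4645,-.275,.25]),local([.4645,-.275,.040]))"
```

```text
27.05 q [-0.525 -0.944  2.57  -0.069  1.506 -1.573] p [ 0.1336 -0.0764  0.1726] f [0.4 0.3 0.5] w 0.499
lean 4.01 az -112.5 y [ 0.494  0.866 -0.069]
[-386.5  -13.8  -73.2] [-384.7    0.7  136.3]
```

jog_arm:
  motion:
    - [1, -33, -1, -5, 0]
    - [1, -37, -1, 0, 0]
    - [1, -37, -1, 0, 0]
    - [1, -37, -1, 0, 1]
    - [1, -37, -1, 0, 1]
    - [1, -37, -1, 0, 1]
    - [1, -37, -1, 0, 1]
    - [1, -37, -1, 3, 1.3]
    - [1, -37, -1, 5, 0]
    - [1, -37, 0, 5, 0]

```text
time: 27.88
tool_pos: [0.4417, -0.2785, 0.1696]
tcp_rot: [-0.941, -2.99, 0.109]
wrist_force: [0.5, 0.5, 0.7]
width: 1.0
grip_force: 0.0
```

jog_arm:
  motion:
    - [1, -22, 0, 5, 0]
    - [1, 0, 0, 0, 0]
    - [1, 0, 0, 0, 0]

```text
time: 28.13
tool_pos: [0.4584, -0.2904, 0.1645]
tcp_rot: [-0.941, -2.988, 0.108]
wrist_force: [0.2, -0.0, 0.2]
width: 0.999
grip_force: 0.0
```

```bash
python3 st.py; python3 -c "
from h import *
print(local([.4743,-.2819,.15]),local([.4743,-.2819,.036]))
im,d,K=cam('wrist');P=cloud(d,K);m=(abs(P[...,2]-.080)<.005)&(d>0)&(d<.5)
cv2.imwrite('pics/v1.png',im[...,::-1])
k,l,s,c=cv2.connectedComponentsWithStats(m.astype(np.uint8))
for i in range(1,k):
    if s[i,4]>1500: print(s[i],cv2.minAreaRect((P[l==i][:,:2]*1000).astype(np.float32)))"; python3 knob.py pics/v2.png
```

```text
28.1333 q [-0.567  0.061  1.967 -0.077  1.103 -1.493] p [ 0.4584 -0.2904  0.1645] f [ 0.2 -0.   0.2] w 0.999
lean 3.97 az -113.2 y [ 0.572  0.817 -0.068]
[-8.  17.  13.5] [ -6.4  24.7 127.2]
[  47   82   42  293 3275] ((360.5268859863281, -446.5030212402344), (18.724777221679688, 219.1466064453125), 40.36724090576172)
[  307   163    97   139 11669] ((462.4866638183594, -276.04437255859375), (60.15502166748047, 93.78768157958984), 54.718753814697266)
[ 317  380   81   47 2463] ((578.1128540039062, -348.58306884765625), (60.6419677734375, 38.13419723510742), 53.572017669677734)
[340 175  30  30 726] [ 0.4323 -0.2551  0.1058]
[347 401  21  16 163] [ 0.5668 -0.3413  0.0961]
```

jog_arm:
  motion:
    - [1, -6, 24, 0, 0]
    - [1, 0, 1, 10, 0]
    - [1, 0, 0, 30, 0]
    - [1, 0, 0, 30, 0]
    - [1, 0, 0, 30, 0]
    - [1, 0, 0, 16, 0]
    - [1, 0, 0, 0, 0]
    - [1, 0, 0, 0, 0]

```text
time: 28.9
tool_pos: [0.4734, -0.2792, 0.0477]
tcp_rot: [-0.939, -2.989, 0.109]
wrist_force: [-0.1, -0.1, 0.4]
width: 0.997
grip_force: 0.0
```

```bash
python3 st.py; python3 -c "
from h import *
print(local([.4743,-.2819,.036]))"; python3 knob.py pics/v3.png
```

```text
28.9 q [-0.535  0.212  2.041 -0.089  0.881 -1.44 ] p [ 0.4734 -0.2792  0.0477] f [-0.1 -0.1  0.4] w 0.997
lean 3.98 az -112.7 y [ 0.571  0.818 -0.068]
[-2.1 -0.9 11.8]
[ 264  208   69   68 3624] [ 0.4319 -0.2537  0.1055]
```

View pics/v3.png

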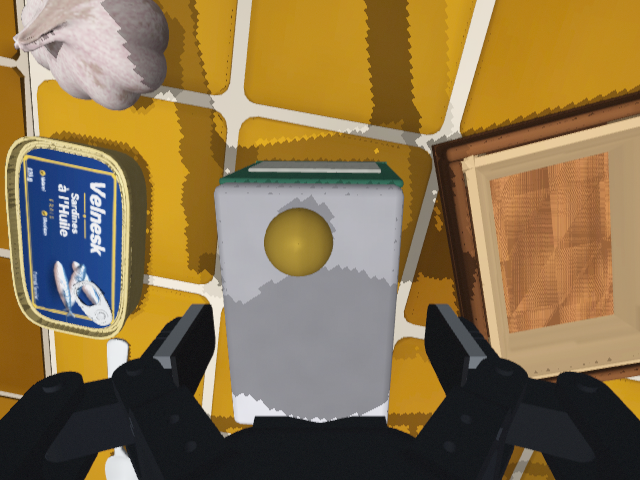

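The tin is centred and aligned between the open fingers, with the knob at (298,241). The cradle recess is on the right, around (555,240).

jog_arm:
  motion:
    - [1, -1, 0, 6, 0]
    - [1, 0, 0, 5, 0]
    - [1, 0, 0, 0, 0]
    - [0.6, 0, 0, 0, 0]
    - [0.3, 0, 0, 0, 0]
    - [0, 0, 0, 0, 0]
    - [0, 0, 0, 0, 0]
    - [0, 0, 0, 0, 0]
  force: 70

```text
time: 29.62
tool_pos: [0.4766, -0.2822, 0.0386]
tcp_rot: [-0.941, -2.994, 0.111]
wrist_force: [-2.3, -1.3, 6.1]
width: 0.712
grip_force: 77.2
```

jog_arm:
  motion:
    - [0, 0, 0, -8, 0]
    - [0, 0, 0, -12, 0]
    - [0, 0, 0, -15, 0]
    - [0, 0, 0, -15, 0]
    - [0, 0, 0, -15, 0]
    - [0, 0, 0, 0, 0]

```text
time: 30.12
tool_pos: [0.4794, -0.2778, 0.1057]
tcp_rot: [0.941, 2.994, -0.111]
wrist_force: [1.2, -0.3, -4.5]
width: 0.716
grip_force: 77.6
```

```bash
python3 st.py; cat > held2.py <<'E'
from h import *
s=bot.read_state(); p=s["tool_pos"]
im,d,K=cam('wrist');P=cloud(d,K);m=(abs(P[...,2]-(p[2]+.044))<.008)&(d>0)&(d<.3)
hsv=cv2.cvtColor(im,cv2.COLOR_RGB2HSV); m&=(hsv[...,1]<80)&(hsv[...,2]>60)
k,l,st,c=cv2.connectedComponentsWithStats(m.astype(np.uint8)); i=1+np.argmax(st[1:,4]); q=P[l==i]
e=np.linalg.svd(q-q.mean(0),full_matrices=False)[2][2]
r=cv2.minAreaRect((q[:,:2]*1000).astype(np.float32)); print(st[i],r,"z",q[:,2].mean().round(4),"n",(e*np.sign(e[2])).round(3))
E
python3 held2.py; python3 knob.py pics/v4.png; python3 held.py
```

```text
30.1167 q [-0.527  0.141  1.999 -0.082  0.986 -1.444] p [ 0.4794 -0.2778  0.1057] f [ 1.2 -0.3 -4.5] w 0.716
lean 4.05 az -106.1 y [ 0.571  0.818 -0.067]
[  214   177   211   251 40932] ((464.26287841796875, -267.0559997558594), (61.326602935791016, 86.41909790039062), 54.975563049316406) z 0.1471 n [0.015 0.044 0.999]
[ 278  204   77   77 4646] [ 0.4369 -0.2456  0.1718]
top lid 46 [323 288  17  11  46] ((432.1632995605469, -235.06552124023438), (32.51097869873047, 6.506821155548096), 59.0598258972168) [ 0.4317 -0.235   0.1383]
top green 1
scene lid 109 [333 220  38  19 109] ((447.3102111816406, -250.70530700683594), (58.88331604003906, 47.591068267822266), 55.538352966308594) [ 0.441  -0.2333  0.1407]
  n [-0.021  0.016  1.   ]
scene green 283
   zmin/max 0.046 0.131 ((507.28521728515625, -295.2825927734375), (63.9095458984375, 201.93460083007812), 54.91313934326172)
```

jog_arm:
  motion:
    - [0, 1, 18, -3, 0]
    - [0, 1, 25, -3, 0]
    - [0, 1, 25, -2, -3]
    - [0, 1, 25, 0, -3]
    - [0, 1, 17, 0, -3]
    - [0, 0, 8, 0, -3]
    - [0, 0, 0, 0, -3]
    - [0, 0, 0, 0, 0]
    - [0, 0, 0, 0, 0]

```text
time: 31.07
tool_pos: [0.5361, -0.1746, 0.1006]
tcp_rot: [-0.541, -3.077, 0.107]
wrist_force: [0.2, -0.2, -5.0]
width: 0.713
grip_force: 77.9
```

```bash
python3 st.py; python3 -c "
from h import *
p=bot.read_state()['tool_pos'];print(local([.5431,-.1782,p[2]]),dvec([0,0,-1]))"; python3 held2.py; python3 knob.py pics/v5.png
```

```text
31.0667 q [-0.316  0.178  1.966 -0.083  1.005 -1.494] p [ 0.5361 -0.1746  0.1006] f [ 0.2 -0.2 -5. ] w 0.713
lean 4.02 az -112.6 y [ 0.34   0.938 -0.07 ]
[-7.8 -1.   0. ] [-0.003  0.07   0.998]
[  214   177   211   251 41015] ((519.2314453125, -168.7213134765625), (61.637691497802734, 86.70751190185547), 69.87662506103516) z 0.1426 n [0.029 0.041 0.999]
[ 278  204   77   77 4664] [ 0.4887 -0.1553  0.1698]
```

jog_arm:
  motion:
    - [0, -5, 0, 0, 0]
    - [0, -3.4, 0, 0, 0]
    - [0, 0, 0.7, 10, 0]
    - [0, 0, 1, 14, 0]
    - [0, 0, 0.8, 11, 0]
    - [0, 0, 0, 0, 0]
    - [0, 0, 0, 0, 0]

```text
time: 31.75
tool_pos: [0.5436, -0.1775, 0.0653]
tcp_rot: [-0.54, -3.077, 0.107]
wrist_force: [0.2, 0.9, -4.8]
width: 0.712
grip_force: 77.8
```

```bash
python3 st.py; python3 -c "
from h import *
p=bot.read_state()['tool_pos'];print(local([.5441,-.1772,p[2]]))"; python3 - <<'E'
from h import *
im,d,K=cam("wrist"); cv2.imwrite("pics/v6.png",im[...,::-1])
E
```

```text
31.75 q [-0.317  0.235  1.972 -0.086  0.943 -1.489] p [ 0.5436 -0.1775  0.0653] f [ 0.2  0.9 -4.8] w 0.712
lean 4.02 az -113.3 y [ 0.339  0.938 -0.07 ]
[-0.4  0.4 -0. ]
```

View pics/v6.png

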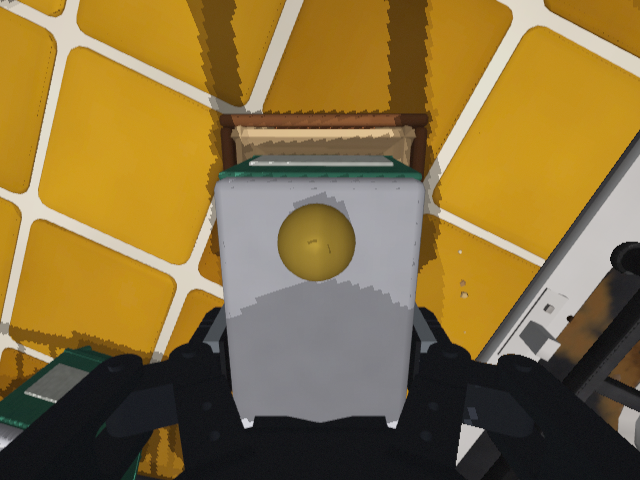

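The tin sits squarely over the recess, with the lid centred between the block's side edges at x≈222 and 425. I'll lower it.

jog_arm:
  motion:
    - [0, 0, 0.4, 6, 0]
    - [0, 0, 0.4, 5, 0]
    - [0, 0, 0.2, 3, 0]
    - [0, 0, 0, 0, 0]
    - [0, 0, 0, 0, 0]

```text
time: 32.22
tool_pos: [0.5447, -0.1777, 0.0526]
tcp_rot: [-0.54, -3.079, 0.107]
wrist_force: [0.3, -0.2, -5.3]
width: 0.713
grip_force: 78.0
```

jog_arm:
  motion:
    - [0, 0, 0.2, 2.5, 0]
    - [0, 0, 0, 0, 0]
    - [0, 0, 0, 0, 0]

```text
time: 32.47
tool_pos: [0.545, -0.1778, 0.0504]
tcp_rot: [-0.54, -3.08, 0.107]
wrist_force: [0.8, 0.8, -5.2]
width: 0.713
grip_force: 78.0
```

jog_arm:
  motion:
    - [0, 0, 0.2, 2, 0]
    - [0, 0, 0, 0, 0]
    - [0, 0, 0, 0, 0]

```text
time: 32.72
tool_pos: [0.5449, -0.1777, 0.0483]
tcp_rot: [-0.54, -3.08, 0.107]
wrist_force: [-0.1, -0.1, -4.5]
width: 0.714
grip_force: 78.0
```

jog_arm:
  motion:
    - [0, 0, 0.1, 2, 0]
    - [0, 0, 0, 0, 0]
    - [0, 0, 0, 0, 0]

```text
time: 32.97
tool_pos: [0.545, -0.178, 0.0466]
tcp_rot: [-0.54, -3.08, 0.108]
wrist_force: [-0.9, -0.4, -3.0]
width: 0.713
grip_force: 78.3
```

jog_arm:
  motion:
    - [0, 0, 0.1, 1.5, 0]
    - [0, 0, 0, 0, 0]
    - [0, 0, 0, 0, 0]

```text
time: 33.22
tool_pos: [0.545, -0.1781, 0.0457]
tcp_rot: [-0.54, -3.08, 0.108]
wrist_force: [-3.8, -1.3, 4.4]
width: 0.713
grip_force: 78.9
```

jog_arm:
  motion:
    - [0, 0, 0.1, 1.5, 0]
    - [0, 0, 0, 0, 0]
    - [0, 0, 0, 0, 0]

```text
time: 33.47
tool_pos: [0.545, -0.1783, 0.0451]
tcp_rot: [-0.54, -3.08, 0.109]
wrist_force: [-7.0, -0.2, 10.4]
width: 0.713
grip_force: 79.8
```

jog_arm:
  motion:
    - [0, 1, 0.1, 2, 0]
    - [0, 0, 0, 0, 0]
    - [0, 0, 0, 0, 0]

```text
time: 33.72
tool_pos: [0.5449, -0.1782, 0.0449]
tcp_rot: [-0.54, -3.082, 0.109]
wrist_force: [-9.1, 0.4, 19.8]
width: 0.714
grip_force: 80.7
```

```bash
python3 st.py; python3 held2.py
```

```text
33.7167 q [-0.317  0.261  1.984 -0.09   0.899 -1.484] p [ 0.5449 -0.1782  0.0449] f [-9.1  0.4 19.8] w 0.714
lean 4.06 az -108.9 y [ 0.339  0.938 -0.071]
[  214   177   211   251 41067] ((528.1202392578125, -172.16883850097656), (61.429054260253906, 87.13907623291016), 69.76031494140625) z 0.0869 n [0.025 0.043 0.999]
```

jog_arm:
  motion:
    - [0, 0, 0, 0, 0]
    - [0, 0, 0, 0, 0]
    - [0, 0, 0, 0, 0]
  force: 20

```text
time: 34.02
tool_pos: [0.5449, -0.1782, 0.0449]
tcp_rot: [-0.54, -3.082, 0.109]
wrist_force: [-8.8, 0.0, 19.2]
width: 0.712
grip_force: 80.7
```

jog_arm:
  motion:
    - [0.6, 0, 0, 0, 0]
    - [0.8, 0, 0, 0, 0]
    - [1, 0, 0, 0, 0]
    - [1, 0, 0, 0, 0]
    - [1, 0, 0, 0, 0]

```text
time: 34.43
tool_pos: [0.5441, -0.1773, 0.0411]
tcp_rot: [-0.54, -3.08, 0.107]
wrist_force: [0.8, -0.3, 0.5]
width: 1.005
grip_force: 0.0
```

```bash
python3 st.py; python3 held2.py
```

```text
34.4333 q [-0.316  0.266  1.987 -0.089  0.894 -1.484] p [ 0.5441 -0.1773  0.0411] f [ 0.8 -0.3  0.5] w 1.005
lean 3.99 az -110.5 y [ 0.339  0.938 -0.07 ]
[  199   174   214   263 42578] ((526.7728271484375, -174.6239013671875), (60.63850021362305, 90.05545806884766), 70.35332489013672) z 0.0855 n [-0.003  0.016  1.   ]
```

jog_arm:
  motion:
    - [1, 0, -0.5, -10, 0]
    - [1, 0, -1.5, -20, 0]
    - [1, 0, -2, -30, 0]
    - [1, 0, -2, -35, 0]
    - [1, 0, 0, -40, 0]
    - [1, 20, 0, -35, 0]
    - [1, 30, 0, -25, 0]
    - [1, 30, 0, -25, 0]
    - [1, 30, 0, -25, 0]
    - [1, 0, 0, 0, 0]

```text
time: 35.32
tool_pos: [0.4434, -0.1287, 0.2933]
tcp_rot: [-0.541, -3.089, 0.109]
wrist_force: [1.0, 0.6, 0.8]
width: 1.0
grip_force: 0.0
```

```bash
python3 st.py; python3 - <<'E'
from h import *
for n in ("scene","top"):
    im,d,K=cam(n); P=cloud(d,K); cv2.imwrite(f"pics/end_{n}.png",im[...,::-1])
    for nm,c,z in (("stiff",(.529,-.175),.086),("good",(.601,-.365),.080)):
        m=(abs(P[...,2]-z)<.006)&(abs(P[...,0]-c[0])<.07)&(abs(P[...,1]-c[1])<.07)
        k,l,st,_=cv2.connectedComponentsWithStats(m.astype(np.uint8)); i=1+np.argmax(st[1:,4]); q=P[l==i]
        e=np.linalg.svd(q-q.mean(0),full_matrices=False)[2][2]
        print(n,nm,len(q),cv2.minAreaRect((q[:,:2]*1000).astype(np.float32)),"z",q[:,2].mean().round(4),"n",(e*np.sign(e[2])).round(3))
E
```

```text
35.3167 q [-0.284 -0.185  1.957 -0.071  1.366 -1.494] p [ 0.4434 -0.1287  0.2933] f [1.  0.6 0.8] w 1.0
lean 3.99 az -103.2 y [ 0.34   0.938 -0.069]
scene stiff 1057 ((532.5263061523438, -172.95346069335938), (61.85456085205078, 100.90853881835938), 71.67916870117188) z 0.087 n [0.003 0.024 1.   ]
scene good 574 ((601.6671752929688, -362.98126220703125), (60.68693542480469, 98.58002471923828), 51.17013168334961) z 0.0807 n [-0.002  0.012  1.   ]
top stiff 1257 ((535.438720703125, -176.70738220214844), (59.993656158447266, 88.97151947021484), 70.0489273071289) z 0.0857 n [0.011 0.007 1.   ]
top good 1382 ((602.25732421875, -366.09637451171875), (60.094478607177734, 99.4740982055664), 52.46449661254883) z 0.0795 n [0.002 0.001 1.   ]
```

View pics/end_scene.png

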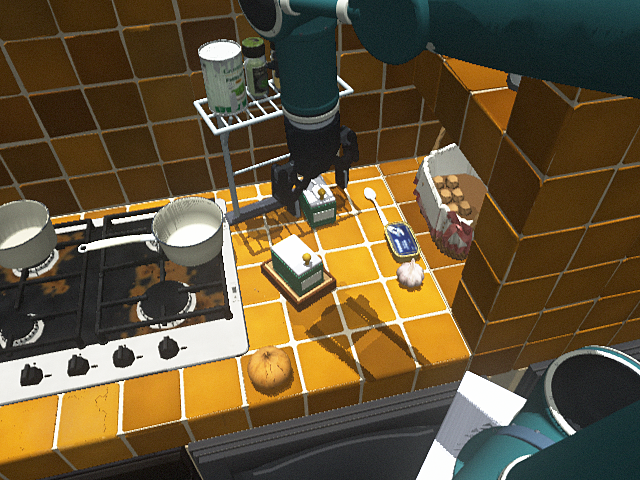

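The final view shows the stiff tin shut and level in the cradle at (297,265), with its lid at about 86 mm, as expected when seated. The good tin is shut under the shelf at (320,200), the bystanders look unmoved, and the arm is clear.

```bash
python3 -c "
from workcell import bot
print(bot.finish_job())"
```

```text
the job is handed in; nothing more can be done
None
```

The left tin is the stiff one; it is shut, down and level in the cradle, the right (good) tin is shut under the shelf (turned a few degrees), and I handed the job in at about 35 s; the right lid slipped from the fingers on my first try and dropped shut, the stiff tin was set down once on the worktop to regrip it, and joint 2 read about 0.004 rad past its lower limit while I was straightening the tool.

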